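UV decontamination run for sample pots

TASK

Run the sample pots through the UV decontamination box: first switch its isolator off, then open the lid, stand every sample pot upright on the floor of the box, and lower the lid gently until it is fully shut. Then switch the isolator back on and press the start button fully down and let it go. The lid must never be up while the isolator is on; leave the other glassware and boxes on the bench where they are.

Things in the scene. Friction and masses are not known exactly. Their poses are not given: they have to be found in the camera images.
- uvbox: fixed open-topped aluminium box, 180 mm (its x) by 240 mm (its y) by 60 mm tall outside, walls and floor 5 mm thick; origin at the centre of its underside; hinged lid on top, hinge along the far (+x) rim
- uvbox_floor (a point): centre of the box's inner floor, 5 mm above the table; axes as the box; the inner floor is 170 mm (x) by 230 mm (y)
- lid (a joint): angle of the lid (rad): 0 fully shut, grows as it opens upwards, stop at 1.75 (just past upright). Its stiff hinge keeps it wherever it is left; about 4 N at the handle lifts it, about 1 N lowers it
- lid_handle (a point): middle of the lid's pull bar, a round dark steel bar 100 mm long and 10 mm thick, parallel to the box's y, carried by two arms at its ends in the plane of the lid, 45 mm beyond the lid's robot-side edge, so 225 mm from the hinge line; 65 mm above the table when shut
- lid_hinge (a point): middle of the hinge line, on the box's far top rim, 60 mm above the table; the lid is a plate 180 x 240 x 8 mm that lies on top of this line's height when shut. With the lid at angle a, the middle of the pull bar is at hinge + (-0.225 cos a + 0.004 sin a) along box x and (0.225 sin a + 0.004 cos a) upwards
- panel: fixed grey switch panel, 120 mm (x) by 190 mm (y) by 50 mm tall; origin at the centre of its underside. Seen from the robot the isolator toggle stands on its left half (+50 mm in y) and the start button on its right half (-50 mm in y). It stands on one side of the box and the mat on the other
- isolator (a joint): isolator toggle angle (rad): 0 = off, leaning towards the panel's -x (towards the robot); 1.0 = on, leaning towards the panel's +x (away); stops at both ends, friction keeps it where it is left. Off means fully at one stop, on fully at the other
- isolator_tip (a point): centre of the black ball (26 mm diameter) on the end of the toggle's 10 mm steel rod; the ball is 80 mm from the pivot, which lies along the panel's y, 72 mm above the table over the panel point (0, +50 mm); at angle j it leans by j - 0.5 rad from upright towards panel +x. About 1 N at the ball moves it
- start (a joint): start button travel (m): 0 released, 0.006 fully down; a spring returns it; fully down takes 4 N
- start_top (a point): centre of the top face of the round black start button, 28 mm in diameter, pressed straight down; it sits in a 44 mm collar
- mat: fixed flat black rubber mat, 200 x 200 x 3 mm, origin at the centre of its underside; the pots start on it
- pot1: squat white sealed sample pot with a grey screw cap: a plain upright cylinder 46 mm in diameter and 32 mm tall, 60 to 110 g; origin at the centre of its underside, z up through the cap; rests on the mat at the start; may be absent (None)
- pot2: squat white sealed sample pot with a grey screw cap: a plain upright cylinder 46 mm in diameter and 32 mm tall, 60 to 110 g; origin at the centre of its underside, z up through the cap; rests on the mat at the start; may be absent (None)
- pot3: squat white sealed sample pot with a grey screw cap: a plain upright cylinder 46 mm in diameter and 32 mm tall, 60 to 110 g; origin at the centre of its underside, z up through the cap; rests on the mat at the start; may be absent (None)
- pot4: squat white sealed sample pot with a grey screw cap: a plain upright cylinder 46 mm in diameter and 32 mm tall, 60 to 110 g; origin at the centre of its underside, z up through the cap; rests on the mat at the start; may be absent (None)
- reagent: amber reagent bottle, 60 mm diameter, 140 mm tall, origin at the centre of its underside; not part of the job
- beaker: glass beaker, 76 mm diameter, 100 mm tall, origin at the centre of its underside; not part of the job
- dish: glass petri dish, 60 mm diameter, 14 mm tall, origin at the centre of its underside; not part of the job
- slidebox: cardboard slide box 85 x 35 x 30 mm, origin at the centre of its underside; not part of the job
There are look-alikes about, which are no part of the job. What is shaped like the pot4 but brown or pink is not meant.

How it is judged:
On the way, in this order (a step that is already met when the one before it is completed fails the run):
1. the isolator is switched fully off (value of joint isolator below 0.1 rad), for 0.2 s.
2. the lid is opened (at least 1.1 rad) (value of joint lid above 1.1 rad), for 0.2 s.
3. every sample pot present stands upright on the box floor (x of pot1 in the frame of uvbox_floor between -0.075 and 0.075 m and y of pot1 in the frame of uvbox_floor between -0.105 and 0.105 m and z of pot1 in the frame of uvbox_floor between -0.006 and 0.008 m and angle between each of pot1, pot2, pot3, pot4's own z axis and vertical below 0.2 rad and x of pot2 in the frame of uvbox_floor between -0.075 and 0.075 m and y of pot2 in the frame of uvbox_floor between -0.105 and 0.105 m and z of pot2 in the frame of uvbox_floor between -0.006 and 0.008 m and x of pot3 in the frame of uvbox_floor between -0.075 and 0.075 m and y of pot3 in the frame of uvbox_floor between -0.105 and 0.105 m and z of pot3 in the frame of uvbox_floor between -0.006 and 0.008 m and x of pot4 in the frame of uvbox_floor between -0.075 and 0.075 m and y of pot4 in the frame of uvbox_floor between -0.105 and 0.105 m and z of pot4 in the frame of uvbox_floor between -0.006 and 0.008 m), for 0.2 s.
4. the lid is fully shut (value of joint lid below 0.03 rad), for 0.2 s.
5. the isolator is switched fully on (value of joint isolator above 0.9 rad), for 0.2 s.
6. the start button is pressed fully down (value of joint start above 0.005 m), for 0.1 s.
7. the start button is released (value of joint start below 0.0015 m), for 0.1 s.
At the end, for the whole second after the job is handed in: Every pot present stands upright (within 0.2 rad) at rest on the box floor, its centre within 75 mm of the floor centre in the box's x and 105 mm in y; the lid is shut (below 0.03 rad), the isolator on (above 0.9 rad) and the start button released (below 1.5 mm) (all of step 3 and value of joint lid below 0.03 rad and value of joint isolator above 0.9 rad and value of joint start below 0.0015 m and linear speed of each of pot1, pot2, pot3, pot4 below 0.02 m/s); the robot touches nothing.
It fails at once if the lid is up (above 0.15 rad) while the isolator is not off (above 0.5 rad) (value of joint lid above 0.15 rad and value of joint isolator above 0.5 rad).
It fails at once if the lid is slammed (still closing faster than 1.5 rad/s within 0.15 rad of shut) (velocity of joint lid below -1.5 rad/s and value of joint lid below 0.15 rad).
It fails at once if glassware or a box on the bench that is not part of the job is moved over 40 mm (distance of any of reagent, beaker, dish, slidebox from where it was at the start of the episode above 0.04 m).
Of pot1, pot2, pot3, pot4 only 2 to 4 are there at a start; the rules pass over those that are not, and their reading is None.
At some moment in a run one of pot1, pot2, pot3, pot4 may be knocked a few centimetres aside while the robot is not near it.
Once in a run the grip may slacken for a moment while it holds something.
It also fails if it takes over 210 s, if anything falls off the work surface, if the arm or the gripper's body presses on something with over 40 N, if the wrist force passes 120 N, or if a joint passes its speed limit or range.

ROBOT

A 6-joint arm with a two-finger parallel gripper is mounted at the origin on the work surface. World frame = base frame: x ahead of the robot, y to its left, z up, the work surface at z = 0. Lengths are in m, angles in rad, forces in N, time in s.
With the tool pointing down it reaches from about 0.35 to 0.775 m from the base axis. Payload 5.5 kg.
Tool frame: the origin (TCP) lies at the very end of the fingers, on their centre line; the grasp point (between the pads) lies 19 mm behind it (env.grip_depth is the distance from the TCP to the grasp point, in m); z points along the fingers, y is the direction in which the jaws open and shut (so a half turn about z gives the same grasp; the last joint's range is limited). The gripper opens to 85 mm and grips with 20 to 120 N. Pads are 22 mm wide; open, the fingers measure 114 mm over their backs; the gripper's body (76 mm by 85 mm) begins 54 mm behind the grasp point. The pads swing forward as they close: fully open they stand 13 mm farther back than shut.
Start: joints at [1.044, 0.313, 0.046, 1.304, 0, 1.431], TCP at [0.217, 0.533, 0.231] pointing down, gripper open.
Joint ranges: [-2.76, 2.76], [-0.86, 1.69], [-1.03, 1.26], [-2.2, 2.34], [-1.47, 1.5], [-3.14, 3.14]. Speed limits (rad/s): [2.57, 2.57, 3.14, 3.14, 3.14, 3.14].

INTERFACE

Orientations are given as a unit quaternion [w, x, y, z].
In Python, from workcell import env gives the robot as it stands.
- The arm moves only by the tool step_arm, never from a script. Its argument "series" is a list of rows, each a list of 3 entries, a list of its own where there are three numbers: the shift along the world's x, y, z in cm, then the turn about the world's z in rad, then the closure in counts, from 0 (fully open) to 255 (shut). A call has 1 to 5 rows; each row is the pose to reach, as a shift and turn from the pose measured when the call began; what a row does not reach only later rows make up. A row lasts 1/8 s, in which the tool goes at most 62.5 mm and 10.7 degrees, less where a joint would pass 70% of its speed; a pose out of reach is approached as far as the arm can. A call with a gripper value outside its range is refused whole. The fingers move at their own pace and stop on an object; "newtons" is the grip in N (left out, the last holds). Time passes only in rows, so rows that repeat a pose let the fingers close. It gives the time, the measured TCP pose, the force and the opening at its end, in the units of the state.
- env.get_state(): the state, without advancing time (a new reading comes with each control period).
- env.read_camera(name): name is "scene" or "top"; returns a dict with "frame" (420x560x3 uint8, red, green, blue), "vertical_fov" (degrees; the focal length in pixels is half the picture's height over the tangent of half this angle, whatever the lens; pixels are square), "cx", "cy" (the principal point, pixels), "camera_from_world" (4x4, takes a point from world to camera coordinates). Camera axes: x right, y down, z forward; pixel columns grow to the right and rows downward; lengths in m; the calibration is good to about 2 mm. A picture is of the moment at which its call begins. There is no depth.
- env.hand_in(): hands the job in, once; it reports no verdict.
The state is a dict: "clock": time; "joint_pos": joint angles; "qvel": joint speeds; "tau": joint torques, N m; "tcp_pos": TCP position; "orientation": TCP orientation; "wrist_force": force on the tool from outside, world axes, zero at the start; "ft_torque": the same for the moment, N m; "finger_gap": finger opening in m.
Only numpy, scipy, OpenCV 4.12 (cv2) and the standard library are available. Lean on these libraries where they do the work, as an engineer would, in place of code of your own. Each camera call takes 0.05 s, during which the arm holds its last target.

## Working session

There is one attempt and no reset: what is moved stays moved. The work goes in short steps, Python scripts to look and compute and a tool call to move; the robot and the scene stay as the last step left them, time stands still between calls to the robot, and variables do not carry over. Pictures are saved under pics/ and viewed, and the job is handed in when it is done.

Besides the shell and the picture viewer there is one more tool, called after "Emit:" by a JSON object that holds its "name" and its "arguments". step_arm: Moves the arm, as the interface text tells. Its arguments: {"type":"object","properties":{"series":{"type":"array"},"newtons":{"type":"number"}},"required":["series"]}

```bash
mkdir -p pics; ls; cat > h.py <<'E'
import numpy as np, cv2
from workcell import env
def shot(n,name):
    c=env.read_camera(n); cv2.imwrite(f'pics/{name}.png',c['frame'][:,:,::-1]); 
    np.savez(f'pics/{name}.npz',**c); return c
def f(c): return c['frame'].shape[0]/2/np.tan(np.radians(float(c['vertical_fov']))/2)
def ray(c,u,v):
    T=np.array(c['camera_from_world']); R=T[:3,:3]; o=-R.T@T[:3,3]
    d=R.T@np.array([(u-c['cx'])/f(c),(v-c['cy'])/f(c),1]); return o,d
def onz(c,u,v,z):
    o,d=ray(c,u,v); return o+d*(z-o[2])/d[2]
def proj(c,p):
    T=np.array(c['camera_from_world']); q=T[:3,:3]@np.array(p)+T[:3,3]
    return np.array([c['cx']+f(c)*q[0]/q[2],c['cy']+f(c)*q[1]/q[2]])
def load(name): return dict(np.load(f'pics/{name}.npz'))
E
python3 - <<'E'
from h import *
for n in('scene','top'):
    c=shot(n,n+'0'); print(n,f(c),c['cx'],c['cy'],ray(c,280,210))
s=env.get_state(); print(s)
E
```

```text
pics
scene 444.37387205733575 279.95574372615124 203.2151259763656 (array([ 1.06136567, -0.42437021,  1.08224853]), array([-0.38620983,  0.33960219, -0.85775606]))
top 526.7925392755411 275.4431752623303 205.82690825694354 (array([ 0.31723109, -0.03578914,  1.42704975]), array([ 0.21425852, -0.01644865, -0.97670892]))
{'clock': 0.1, 'joint_pos': array([1.04439017e+00, 3.13922341e-01, 4.50944751e-02, 1.30361896e+00,
       1.91581665e-05, 1.43123979e+00]), 'qvel': array([-0.00037593, -0.00313438,  0.004619  , -0.00068723, -0.00052263,
        0.0017137 ]), 'tau': array([ 3.49146867e-03, -4.81725883e+01,  2.99243367e+01,  1.27058354e-02,
       -8.26673727e-05,  1.05233684e-05]), 'tcp_pos': array([0.21667801, 0.53211373, 0.23050051]), 'orientation': array([-2.78796059e-04,  1.92220902e-01,  9.81351336e-01, -7.76790302e-04]), 'wrist_force': array([ 0.42956699, -0.48867829,  0.13094424]), 'ft_torque': array([0.01054662, 0.03104152, 0.034391  ]), 'finger_gap': 0.0853998305112664}
```

View pics/scene0.png

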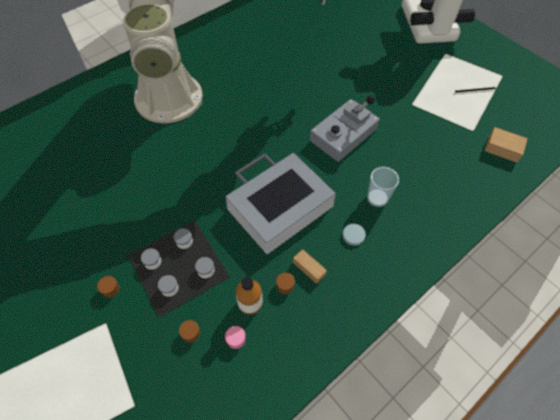

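View pics/top0.png

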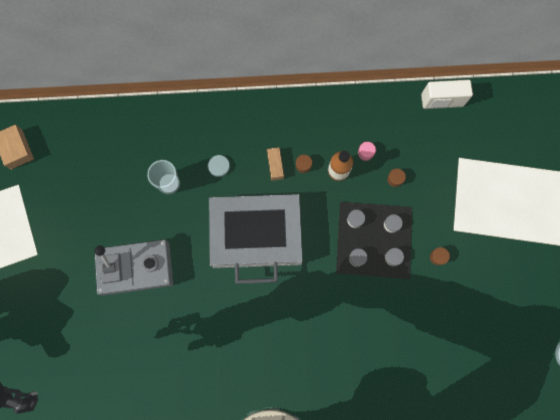

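The pictures show the panel at top-view (133,267) with the toggle tip at (100,251), leaning away (on), and the button at (152,263). The box is at (255,230), with its handle at (255,282). Four grey-capped pots are on the mat at (356,219), (393,224), (358,257) and (394,257). Next I measure them.

```bash
python3 - <<'E'
from h import *
c=load('top0'); im=c['frame'][:,:,::-1].copy()
big=cv2.resize(im[170:310,80:440],None,fx=2.2,fy=2.2,interpolation=cv2.INTER_CUBIC)
big=np.clip(big.astype(float)*1.6,0,255).astype(np.uint8)
cv2.imwrite('pics/topcrop.png',big)
s=load('scene0')['frame'][:,:,::-1]
b=cv2.resize(s[80:320,120:400],None,fx=2.5,fy=2.5,interpolation=cv2.INTER_CUBIC)
cv2.imwrite('pics/scenecrop.png',np.clip(b.astype(float)*1.5,0,255).astype(np.uint8))
hsv=cv2.cvtColor(im,cv2.COLOR_BGR2HSV)
# pots: bright on mat region
for n,x0,y0,x1,y1,th in(('pots',335,200,415,280,75),):
    g=cv2.cvtColor(im,cv2.COLOR_BGR2GRAY)[y0:y1,x0:x1]
    m=(g>th).astype(np.uint8)
    k,l,st,ce=cv2.connectedComponentsWithStats(m)
    for i in range(1,k):
        if st[i,4]>40:
            u,v=ce[i]+[x0,y0]; print(n,st[i],u,v,onz(c,u,v,.03).round(4))
E
```

```text
pots [ 11   9  19  20 271] 355.41328413284134 218.40959409594097 [ 0.589  -0.2616  0.03  ]
pots [ 48  14  20  19 283] 392.3886925795053 223.2332155477032 [ 0.5702 -0.3599  0.03  ]
pots [ 14  48  18  18 256] 357.5859375 256.8125 [ 0.4848 -0.2581  0.03  ]
pots [ 50  48  19  18 276] 393.9130434782609 256.59057971014494 [ 0.4801 -0.3545  0.03  ]
```

View pics/topcrop.png

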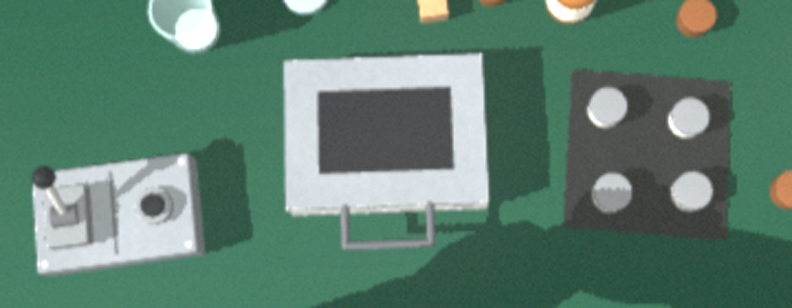

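View pics/scenecrop.png

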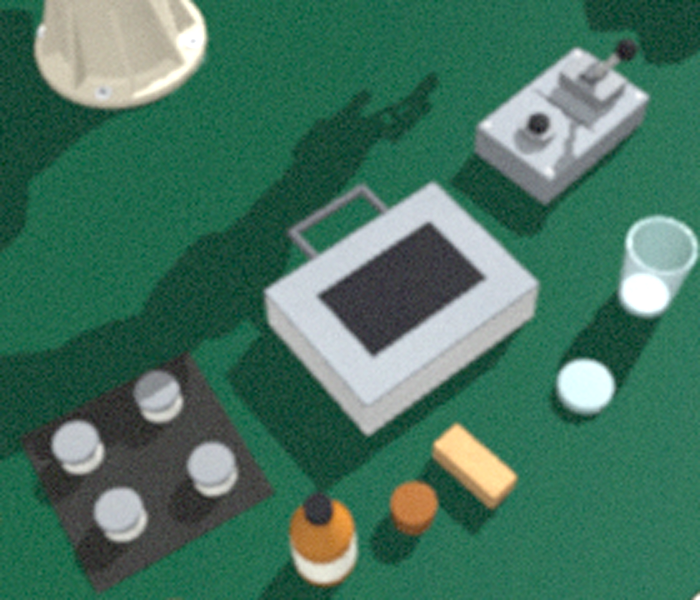

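```bash
python3 - <<'E'
from h import *
c=load('top0'); s=load('scene0')
T=lambda x,y,z:onz(c,80+(x+.5)/2.2-.5,170+(y+.5)/2.2-.5,z)
S=lambda x,y,z:onz(s,120+(x+.5)/2.5-.5,80+(y+.5)/2.5-.5,z)
print('lid T');[print(T(*p,.068).round(4)) for p in((284,60),(482,54),(488,206),(287,209))]
print('lid S');[print(S(*p,.068).round(4)) for p in((537,288),(370,405),(266,293),(433,183))]
print('handle',[T(*p,.065).round(4) for p in((342,246),(433,244))],[S(*p,.065).round(4) for p in((291,234),(363,187))])
print('panel T');[print(T(*p,.05).round(4)) for p in((33,185),(188,155),(198,250),(39,270))]
print('panel S');[print(S(*p,.05).round(4)) for p in((648,98),(548,165),(478,126),(577,48))]
print('button',T(152,205,.06),S(539,123,.06))
# triangulate ball & button
def tri(p,q):
    o1,d1=ray(c,80+(p[0]+.5)/2.2-.5,170+(p[1]+.5)/2.2-.5); o2,d2=ray(s,120+(q[0]+.5)/2.5-.5,80+(q[1]+.5)/2.5-.5)
    A=np.stack([d1,-d2],1); t=np.linalg.lstsq(A,o2-o1,rcond=None)[0]; a=o1+d1*t[0];b=o2+d2*t[1]; return (a+b)/2,np.linalg.norm(a-b)
print('ball',tri((43,178),(626,49)),'btn',tri((152,205),(539,123)))
print('mat',[T(*p,.003).round(4) for p in((573,70),(731,80),(728,238),(565,226))])
E
```

```text
lid T
[0.6613 0.1282 0.068 ]
[ 0.6553 -0.1111  0.068 ]
[ 0.4714 -0.1061  0.068 ]
[0.481  0.1295 0.068 ]
lid S
[0.6632 0.122  0.068 ]
[ 0.6565 -0.1077  0.068 ]
[ 0.4797 -0.1081  0.068 ]
[0.4817 0.1301 0.068 ]
handle [array([0.4346, 0.067 , 0.065 ]), array([ 0.431 , -0.0393,  0.065 ])] [array([ 0.4327, -0.0386,  0.065 ]), array([0.4327, 0.0657, 0.065 ])]
panel T
[0.5288 0.4343 0.05  ]
[0.5548 0.2488 0.05  ]
[0.4407 0.238  0.05  ]
[0.4277 0.4251 0.05  ]
panel S
[0.5417 0.4337 0.05  ]
[0.5386 0.2632 0.05  ]
[0.4403 0.24   0.05  ]
[0.4244 0.4263 0.05  ]
button [0.49562885 0.28978253 0.06      ] [0.48997392 0.29368207 0.06      ]
ball (array([0.52122655, 0.39047005, 0.14583617]), np.float64(0.0003843035567212106)) btn (array([0.49457281, 0.28784857, 0.06825344]), np.float64(7.33419014951244e-05))
mat [array([ 0.6442, -0.228 ,  0.003 ]), array([ 0.6202, -0.4254,  0.003 ]), array([ 0.4235, -0.3994,  0.003 ]), array([ 0.4491, -0.202 ,  0.003 ])]
```

Emit:
{"name": "step_arm", "arguments": {"series": [[[5,-2,0],0.1,255],[[10,-4,0],0.2,255],[[15,-6,0],0.3,255],[[20,-8,0],0.4,255],[[25,-10,0],0.47,255]], "newtons": 40}}

```text
clock: 0.72
tcp_pos: [0.468, 0.4312, 0.23]
orientation: [-0.0, -0.043, 0.999, -0.001]
wrist_force: [-0.1, 0.9, 0.4]
finger_gap: -0.0003
```

Emit:
{"name": "step_arm", "arguments": {"series": [[[5,-2,0],0,255],[[10.5,-4,0],0,255],[[10.5,-4,0],0,255]]}}

```text
clock: 1.1
tcp_pos: [0.5766, 0.3885, 0.2275]
orientation: [-0.001, -0.04, 0.999, -0.002]
wrist_force: [-0.2, 0.5, -1.2]
finger_gap: 0.0002
```

Emit:
{"name": "step_arm", "arguments": {"series": [[[0,0.3,-5],0,255],[[0,0.3,-9.7],0,255],[[0,0.3,-9.7],0,255]]}}

```text
clock: 1.48
tcp_pos: [0.5724, 0.3901, 0.1256]
orientation: [-0.006, -0.041, 0.999, -0.004]
wrist_force: [-0.4, 0.7, -0.3]
finger_gap: 0.0001
```

Emit:
{"name": "step_arm", "arguments": {"series": [[[-2,0,0],0,255],[[-4,0,0],0,255],[[-6,0,0],0,255],[[-8,0,0],0,255],[[-9,0,0],0,255]]}}

```text
clock: 2.1
tcp_pos: [0.4824, 0.3911, 0.1284]
orientation: [-0.004, -0.041, 0.999, -0.003]
wrist_force: [0.8, -0.7, -1.0]
finger_gap: 0.0
```

```bash
python3 - <<'E'
from h import *
for n in('scene','top'):
    c=shot(n,n+'1')
a=load('scene1')['frame'][60:220,240:420,::-1]; b=load('top1')['frame'][200:320,60:220,::-1]
a=cv2.resize(a,(540,480)); 
cv2.imwrite('pics/v1.png',np.clip(a.astype(float)*1.5,0,255)); cv2.imwrite('pics/v1t.png',np.clip(cv2.resize(b,None,fx=4,fy=4)*1.5,0,255)); print(env.get_state()['tcp_pos'],env.get_state()['wrist_force'])
E
```

```text
[0.48201576 0.39097433 0.12750629] [0.08718744 0.41929633 0.39448377][ WARN:0@1.986] global loadsave.cpp:1063 imwrite_ Unsupported depth image for selected encoder is fallbacked to CV_8U.
```

View pics/v1.png

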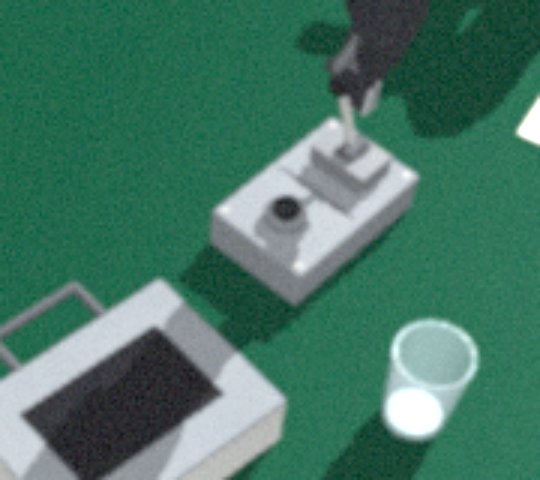

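View pics/v1t.png

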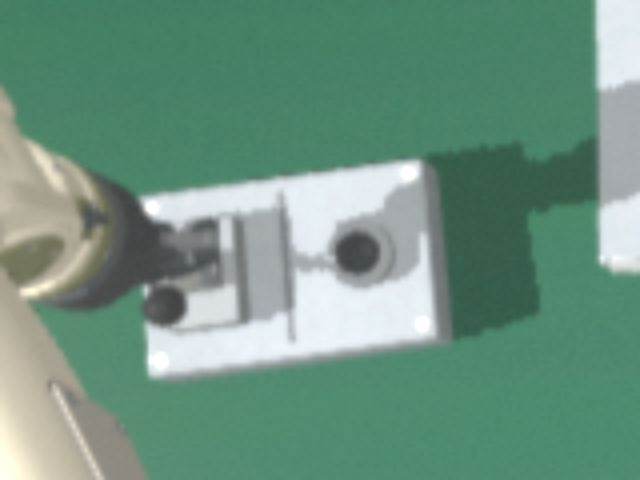

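The toggle now leans towards the robot; its ball is at (165,305) in the enlarged top view. I'll push it on to the stop.

Emit:
{"name": "step_arm", "arguments": {"series": [[[-0.5,0,0],0,255],[[-1.0,0,0],0,255],[[-1.4,0,0],0,255]]}}

```text
clock: 2.58
tcp_pos: [0.4706, 0.3912, 0.1278]
orientation: [-0.003, -0.041, 0.999, -0.003]
wrist_force: [13.1, -0.4, -6.0]
finger_gap: -0.0002
```

Emit:
{"name": "step_arm", "arguments": {"series": [[[1.5,0,0],0,255],[[2,0,4],0,255],[[2,-2,9],-0.15,200],[[1,-7,12],-0.3,160],[[0,-12,12],-0.48,160]]}}

```text
clock: 3.2
tcp_pos: [0.4723, 0.2707, 0.2507]
orientation: [-0.001, 0.2, 0.98, -0.001]
wrist_force: [0.7, 0.6, 0.6]
finger_gap: 0.032
```

Emit:
{"name": "step_arm", "arguments": {"series": [[[-1,-5,0],-0.18,160],[[-2,-10,0],-0.36,160],[[-3,-15,0],-0.54,160],[[-3.5,-20,0],-0.72,160],[[-4,-25,0],-0.9,160]]}}

```text
clock: 3.82
tcp_pos: [0.4322, 0.019, 0.2509]
orientation: [-0.002, 0.609, 0.793, -0.0]
wrist_force: [0.2, -0.2, 0.3]
finger_gap: 0.0319
```

```bash
cat > st.py <<'E'
from h import *
s=env.get_state(); q=s['orientation']; w,x,y,z=q
ty=np.array([2*(x*y-w*z),1-2*(x*x+z*z)])
print(s['clock'],s['tcp_pos'].round(4),'jaw yaw',np.arctan2(ty[1],ty[0]).round(3),'F',s['wrist_force'].round(1),'gap',round(s['finger_gap'],4),'j',s['joint_pos'].round(2))
E
python3 st.py; python3 - <<'E'
from h import *
for n in('scene','top'):
    c=shot(n,n+'2')
a=load('scene2')['frame'][60:260,200:420,::-1]
cv2.imwrite('pics/v2.png',np.clip(cv2.resize(a,None,fx=2.5,fy=2.5)*1.5,0,255).astype(np.uint8))
b=load('top2')['frame'][170:320,60:330,::-1]
cv2.imwrite('pics/v2t.png',np.clip(cv2.resize(b,None,fx=2.5,fy=2.5)*1.5,0,255).astype(np.uint8))
E
```

```text
3.825 [0.4322 0.019  0.2509] jaw yaw 0.261 F [ 0.2 -0.2  0.3] gap 0.0319 j [-0.14  0.03 -0.25  1.29  0.    1.17]
```

View pics/v2.png

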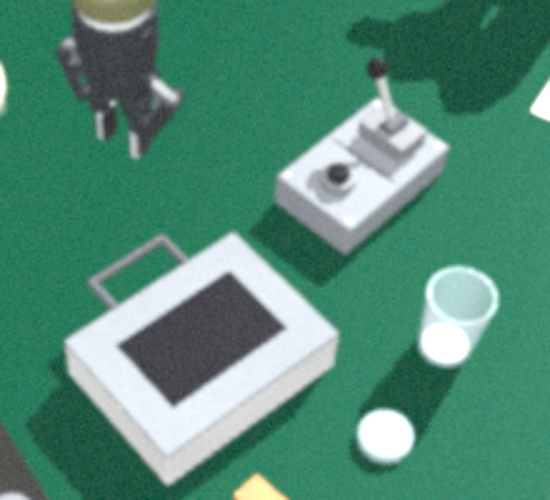

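View pics/v2t.png

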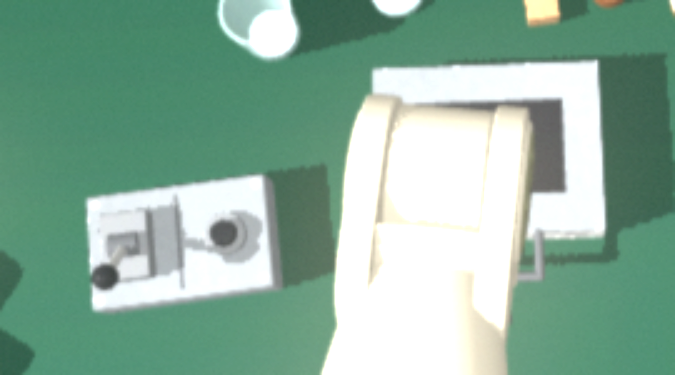

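```bash
python3 - <<'E'
from h import *
c=load('top2');s=load('scene2')
o1,d1=ray(c,60+105/2.5,170+276/2.5);o2,d2=ray(s,200+377/2.5,60+68/2.5)
t=np.linalg.lstsq(np.stack([d1,-d2],1),o2-o1,rcond=None)[0];print((o1+d1*t[0]+o2+d2*t[1])/2)
E
```

```text
[0.44869406 0.38359318 0.14367014]
```

Emit:
{"name": "step_arm", "arguments": {"series": [[[0.1,-0.5,-4],-0.14,160],[[0.1,-0.5,-8],-0.285,160],[[0.1,-0.5,-12],-0.285,160],[[0.1,-0.5,-14],-0.285,160],[[0.1,-0.5,-14],-0.285,160]]}}

```text
clock: 4.55
tcp_pos: [0.432, 0.0123, 0.1095]
orientation: [-0.003, 0.716, 0.698, -0.002]
wrist_force: [-0.3, -0.2, 1.2]
finger_gap: 0.032
```

```bash
python3 st.py;python3 - <<'E'
from h import *
for n in('scene',):
    c=shot(n,n+'3')
a=load('scene3')['frame'][100:240,200:340,::-1]
cv2.imwrite('pics/v3.png',np.clip(cv2.resize(a,None,fx=4,fy=4)*1.5,0,255).astype(np.uint8))
E
```

```text
4.55 [0.432  0.0123 0.1095] jaw yaw -0.026 F [-0.3 -0.2  1.2] gap 0.032 j [-0.16  0.13 -0.51  0.95  0.    1.44]
```

View pics/v3.png

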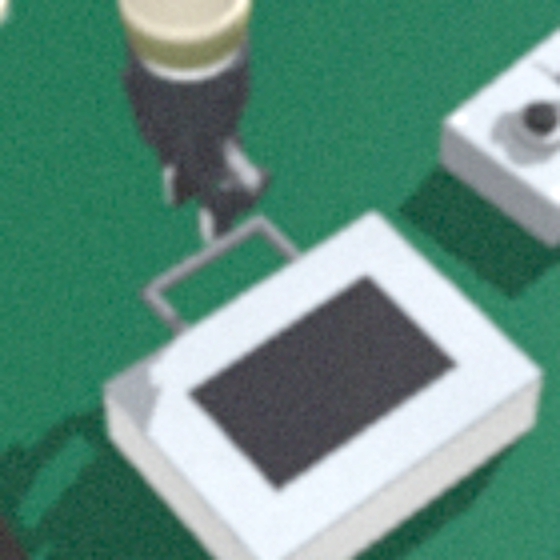

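The toggle ball triangulates to x 0.449, z 0.144, which is its off stop. The fingers are above the bar at (215,240), so I'll descend and grip.

Emit:
{"name": "step_arm", "arguments": {"series": [[[0.15,0,-3],0,160],[[0.15,0,-5],0,160],[[0.15,0,-6.2],0,160],[[0.15,0,-6.2],0,160]]}}

```text
clock: 5.1
tcp_pos: [0.4346, 0.0122, 0.0488]
orientation: [-0.003, 0.716, 0.698, -0.001]
wrist_force: [-0.0, -0.2, -0.4]
finger_gap: 0.0317
```

Emit:
{"name": "step_arm", "arguments": {"series": [[[0,0,0],0,255],[[0,0,0],0,255],[[0,0,0],0,255],[[0,0,0],0,255]], "newtons": 40}}

```text
clock: 5.6
tcp_pos: [0.4332, 0.0122, 0.0496]
orientation: [-0.003, 0.716, 0.698, -0.002]
wrist_force: [-5.8, -0.4, 5.9]
finger_gap: 0.0085
```

Emit:
{"name": "step_arm", "arguments": {"series": [[[0.3,0,3.4],0,255],[[1.1,0,6.6],0,255],[[2.4,-0.1,9.7],0,255],[[4.2,-0.1,12.6],0,255],[[4.2,-0.1,12.6],0,255]]}}

```text
clock: 6.22
tcp_pos: [0.4748, 0.0114, 0.1783]
orientation: [-0.003, 0.716, 0.698, -0.002]
wrist_force: [-7.7, 0.5, 6.2]
finger_gap: 0.0078
```

```bash
python3 st.py;python3 - <<'E'
from h import *
for n in('scene',):
    c=shot(n,n+'4')
a=load('scene4')['frame'][60:260,170:370,::-1]
cv2.imwrite('pics/v4.png',np.clip(cv2.resize(a,None,fx=3,fy=3)*1.5,0,255).astype(np.uint8))
E
```

```text
6.225 [0.4748 0.0114 0.1783] jaw yaw -0.025 F [-7.7  0.5  6.2] gap 0.0078 j [-0.15  0.15 -0.3   1.13  0.    1.45]
```

View pics/v4.png

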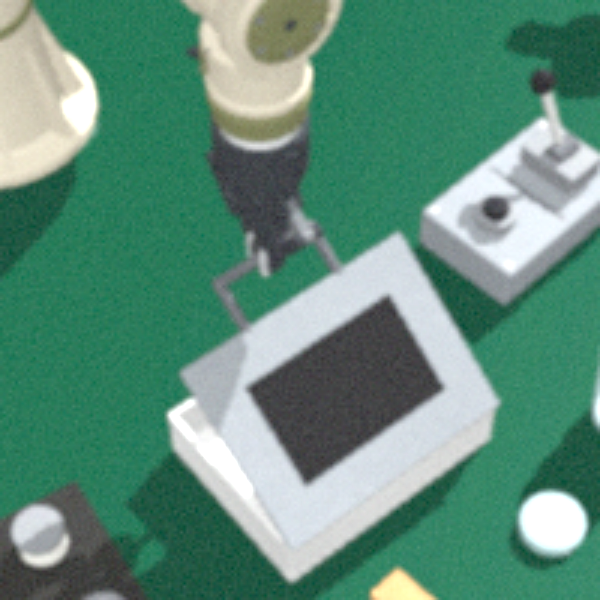

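The lid is up about 0.6 rad, with the bar still between the fingers at (265,255). I'll carry on along the arc.

Emit:
{"name": "step_arm", "arguments": {"series": [[[2.1,-0.1,2.5],0,255],[[4.7,-0.1,4.7],0,255],[[7.5,-0.2,6.5],0,255],[[10.6,-0.3,7.9],0,255],[[13.8,-0.3,8.8],0,255]]}}

```text
clock: 6.9
tcp_pos: [0.6119, 0.0085, 0.2693]
orientation: [-0.003, 0.716, 0.698, -0.002]
wrist_force: [-4.8, -1.1, 7.7]
finger_gap: 0.0081
```

```bash
python3 st.py;python3 - <<'E'
from h import *
for n in('scene',):
    c=shot(n,n+'5')
a=load('scene5')['frame'][60:260,170:370,::-1]
cv2.imwrite('pics/v5.png',np.clip(cv2.resize(a,None,fx=3,fy=3)*1.5,0,255).astype(np.uint8))
E
```

```text
6.9 [0.6119 0.0085 0.2693] jaw yaw -0.025 F [-4.8 -1.1  7.7] gap 0.0081 j [-0.12  0.39  0.25  1.44  0.    1.48]
```

View pics/v5.png

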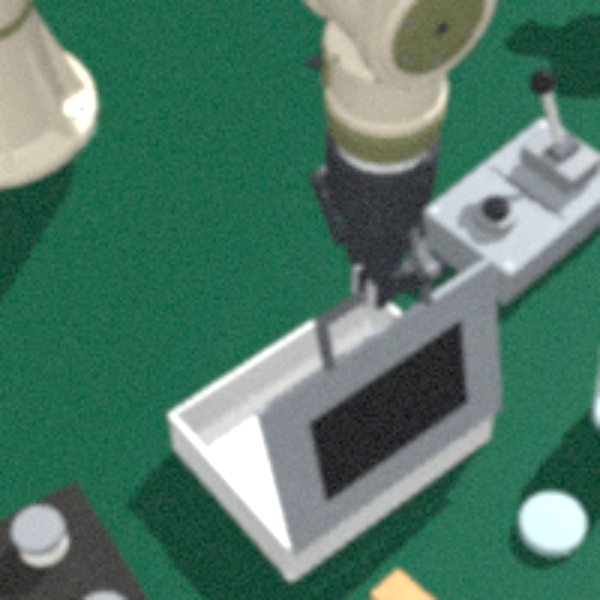

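Emit:
{"name": "step_arm", "arguments": {"series": [[[2.0,0,0.2],0,255],[[4.0,-0.1,0.2],0,255],[[6.3,-0.1,0.2],0,255],[[6.3,-0.1,0.2],0,255]]}}

```text
clock: 7.45
tcp_pos: [0.6814, 0.007, 0.2723]
orientation: [0.0, 0.716, 0.698, 0.001]
wrist_force: [2.0, -0.3, 0.9]
finger_gap: 0.0082
```

Emit:
{"name": "step_arm", "arguments": {"series": [[[0,0,0],0,160],[[0,0,0],0,150],[[0,0,2],0,150],[[0,0,5],0,150],[[-4,0,8],0,150]]}}

```text
clock: 8.07
tcp_pos: [0.6421, 0.0068, 0.3503]
orientation: [-0.001, 0.716, 0.698, 0.0]
wrist_force: [-0.4, 0.5, 0.7]
finger_gap: 0.0349
```

```bash
python3 st.py;python3 - <<'E'
from h import *
for n in('scene',):
    c=shot(n,n+'6')
a=load('scene6')['frame'][60:260,170:370,::-1]
cv2.imwrite('pics/v6.png',np.clip(cv2.resize(a,None,fx=3,fy=3)*1.5,0,255).astype(np.uint8))
E
```

```text
8.075 [0.6421 0.0068 0.3503] jaw yaw -0.025 F [-0.4  0.5  0.7] gap 0.0349 j [-0.11  0.47  0.57  1.67  0.    1.48]
```

View pics/v6.png

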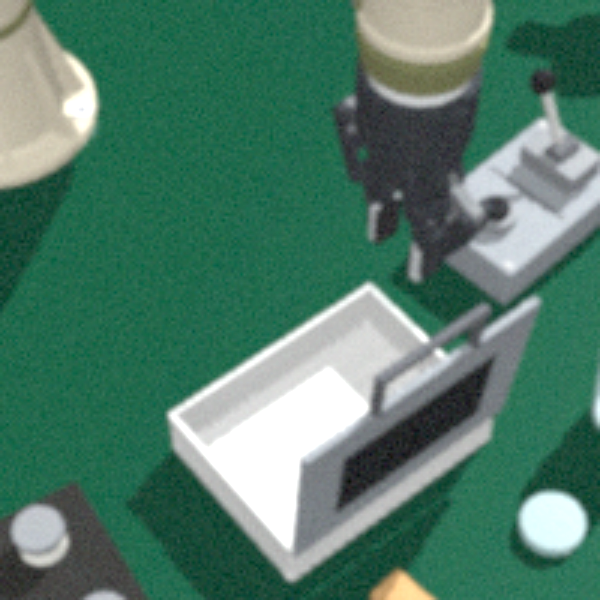

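The lid stands just past upright and the hand is free. Next I go to pot A at (0.589, -0.262).

Emit:
{"name": "step_arm", "arguments": {"series": [[[-2,-3,0],0.18,100],[[-4,-8,0],0.36,60],[[-5.3,-13,-3],0.54,45],[[-5.3,-18,-6],0.72,45],[[-5.3,-23,-10],0.9,45]]}}

```text
clock: 8.75
tcp_pos: [0.5844, -0.223, 0.2595]
orientation: [0.002, 0.338, 0.941, 0.002]
wrist_force: [0.3, 0.4, -0.3]
finger_gap: 0.0706
```

Emit:
{"name": "step_arm", "arguments": {"series": [[[0,-2,-4],0.18,45],[[0,-4,-8],0.36,45],[[0,-4,-12],0.54,45],[[0,-4,-12],0.67,45],[[0,-4,-12],0.67,45]]}}

```text
clock: 9.38
tcp_pos: [0.5838, -0.2627, 0.1393]
orientation: [0.001, 0.011, 1.0, 0.003]
wrist_force: [0.5, -0.4, 0.3]
finger_gap: 0.0703
```

```bash
python3 st.py;python3 - <<'E'
from h import *
for n in('scene','top'):
    c=shot(n,n+'7')
a=load('scene7')['frame'][120:330,100:340,::-1]
cv2.imwrite('pics/v7.png',np.clip(cv2.resize(a,None,fx=2.5,fy=2.5)*1.5,0,255).astype(np.uint8))
E
```

```text
9.375 [ 0.5838 -0.2627  0.1393] jaw yaw 1.55 F [ 0.5 -0.4  0.3] gap 0.0703 j [-0.55  0.48  0.06  1.16  0.01 -0.53]
```

View pics/v7.png

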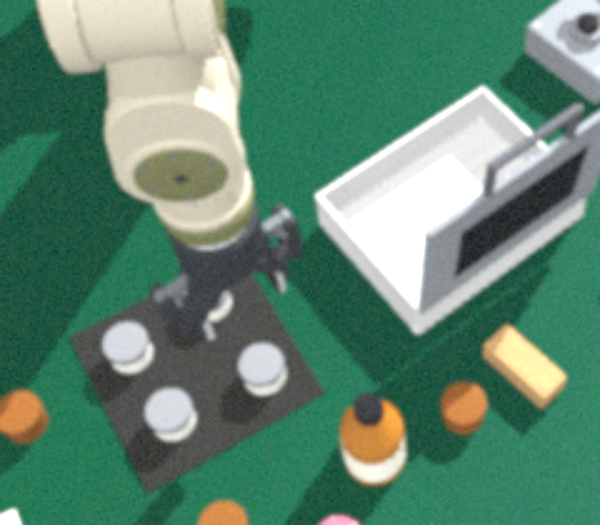

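View pics/top7.png

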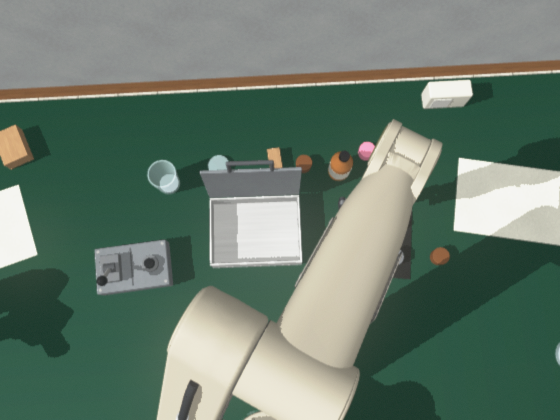

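```bash
cat > pots.py <<'E'
from h import *
import sys
# find cap blobs (grey-ish, bright, round) in scene pic within the mat/box neighbourhood
def caps(c,z=.035):
    im=c['frame'][:,:,::-1]; hsv=cv2.cvtColor(im,cv2.COLOR_BGR2HSV)
    b,g,r=[im[...,i].astype(int) for i in range(3)]
    m=((hsv[...,1]<60)&(hsv[...,2]>75)).astype(np.uint8)
    k,l,st,ce=cv2.connectedComponentsWithStats(m)
    for i in range(1,k):
        if 120<st[i,4]<700:
            u,v=ce[i]; p=onz(c,u,v,z)
            if .35<p[0]<.72 and -.5<p[1]<.1: print(st[i],ce[i].round(1),p.round(4))
if __name__=='__main__':
    caps(load(sys.argv[1]),float(sys.argv[2]) if len(sys.argv)>2 else .03)
E
python3 pots.py scene0; python3 pots.py scene7; python3 - <<'E'
from h import *
s=load('scene7')
for p in ((.589,-.262,.035),(.57,-.36,.035),(.485,-.258,.035),(.48,-.3545,.035),(.5838,-.2627,.139)):
    print(proj(s,p), (proj(s,p)-[100,120])*2.5)
E
```

```text
[174 229  19  20 303] [183.2 238.6] [ 0.4905 -0.2616  0.03  ]
[141 248  21  22 345] [150.9 258.6] [ 0.4857 -0.3575  0.03  ]
[195 257  20  22 344] [204.7 267.1] [ 0.5941 -0.2652  0.03  ]
[157 275  22  22 365] [168.  285.3] [ 0.5756 -0.3635  0.03  ]
[140 248  22  22 372] [150.8 258.4] [ 0.4852 -0.3574  0.03  ]
[195 256  21  23 361] [204.7 267. ] [ 0.594 -0.265  0.03 ]
[157 274  22  23 386] [167.9 285.2] [ 0.5753 -0.3636  0.03  ]
[204.31034565 264.15320081] [260.77586414 360.38300202]
[167.54035499 282.05874238] [168.85088748 405.14685595]
[182.8196369  235.48511574] [207.04909226 288.71278934]
[150.2874919  255.50866054] [125.71872975 338.77165136]
[196.89899954 244.64384977] [242.24749884 311.60962442]
```

The pots haven't moved. I'll descend on pot A.

Emit:
{"name": "step_arm", "arguments": {"series": [[[0.6,0.1,-4],0,45],[[0.6,0.1,-8],0,45],[[0.6,0.1,-11],0,45],[[0.6,0.1,-12.8],0,45],[[0.6,0.1,-12.8],0,45]]}}

```text
clock: 10.1
tcp_pos: [0.5902, -0.2617, 0.0118]
orientation: [0.001, 0.011, 1.0, 0.003]
wrist_force: [0.6, -0.1, 1.7]
finger_gap: 0.0703
```

Emit:
{"name": "step_arm", "arguments": {"series": [[[0,0,0],0,255],[[0,0,0],0,255],[[0,0,0],0,255],[[0,0,0],0,255]], "newtons": 40}}

```text
clock: 10.6
tcp_pos: [0.5915, -0.2625, 0.0139]
orientation: [0.003, 0.011, 1.0, 0.002]
wrist_force: [0.3, 0.3, 6.8]
finger_gap: 0.0443
```

Emit:
{"name": "step_arm", "arguments": {"series": [[[0,0,4],0,255],[[0,0,8],0,255],[[0,0,12],0,255],[[0,0,12],0,255]]}}

```text
clock: 11.1
tcp_pos: [0.5938, -0.2638, 0.1384]
orientation: [0.006, 0.011, 1.0, -0.0]
wrist_force: [-0.1, 0.0, -1.2]
finger_gap: 0.0446
```

Emit:
{"name": "step_arm", "arguments": {"series": [[[0,6,0],0,255],[[-0.2,12,0],0,255],[[-0.3,18,0],0,255],[[-0.3,24,0],0,255],[[-0.3,29,0],0,255]]}}

```text
clock: 11.72
tcp_pos: [0.5896, 0.0285, 0.1372]
orientation: [0.005, 0.011, 1.0, -0.0]
wrist_force: [0.4, -0.3, -1.3]
finger_gap: 0.0446
```

Emit:
{"name": "step_arm", "arguments": {"series": [[[0,3.5,0],0,255],[[0,4,-1],0,255],[[0,4,-1],0,255]]}}

```text
clock: 12.1
tcp_pos: [0.5883, 0.0686, 0.1253]
orientation: [0.004, 0.011, 1.0, -0.0]
wrist_force: [0.3, -0.1, -0.8]
finger_gap: 0.0448
```

```bash
python3 st.py;python3 - <<'E'
from h import *
for n in('scene',):
    c=shot(n,n+'8')
a=load('scene8')['frame'][120:330,100:340,::-1]
cv2.imwrite('pics/v8.png',np.clip(cv2.resize(a,None,fx=2.5,fy=2.5)*1.5,0,255).astype(np.uint8))
E
```

```text
12.1 [0.5883 0.0686 0.1253] jaw yaw 1.549 F [ 0.3 -0.1 -0.8] gap 0.0448 j [-0.02  0.39 -0.11  1.07 -0.    0.  ]
```

View pics/v8.png

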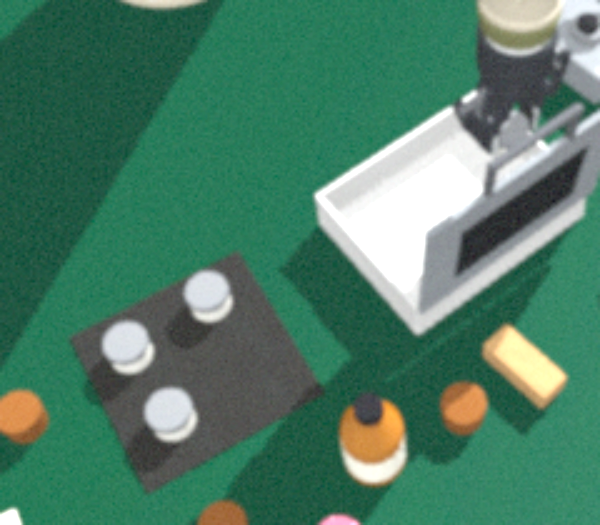

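Emit:
{"name": "step_arm", "arguments": {"series": [[[0,-0.2,-4],0,255],[[0,-0.2,-7.5],0,255],[[0,-0.2,-9.5],0,255],[[0,-0.2,-10.7],0,255],[[0,-0.2,-10.7],0,255]]}}

```text
clock: 12.78
tcp_pos: [0.5883, 0.0649, 0.0183]
orientation: [0.003, 0.012, 1.0, -0.0]
wrist_force: [0.4, -0.1, 0.2]
finger_gap: 0.0448
```

Emit:
{"name": "step_arm", "arguments": {"series": [[[0,0,0],0,70],[[0,0,0],0,60],[[0,0,4],0,60],[[0,0,9],0,60],[[0,-4,12],0,50]]}}

```text
clock: 13.4
tcp_pos: [0.5899, 0.0265, 0.1421]
orientation: [0.006, 0.01, 1.0, -0.0]
wrist_force: [1.5, -0.6, 0.0]
finger_gap: 0.0686
```

```bash
python3 st.py;python3 - <<'E'
from h import *
for n in('scene','top'):
    c=shot(n,n+'9')
E
python3 pots.py scene9
```

```text
13.4 [0.5899 0.0265 0.1421] jaw yaw 1.551 F [ 1.5 -0.6  0. ] gap 0.0686 j [-0.09  0.37 -0.09  1.1   0.   -0.07]
[173 228  21  21 346] [183. 238.] [ 0.4887 -0.261   0.03  ]
[140 248  22  22 372] [150.8 258.4] [ 0.4851 -0.3574  0.03  ]
[157 274  23  23 389] [167.9 285.2] [ 0.5753 -0.3635  0.03  ]
```

View pics/top9.png

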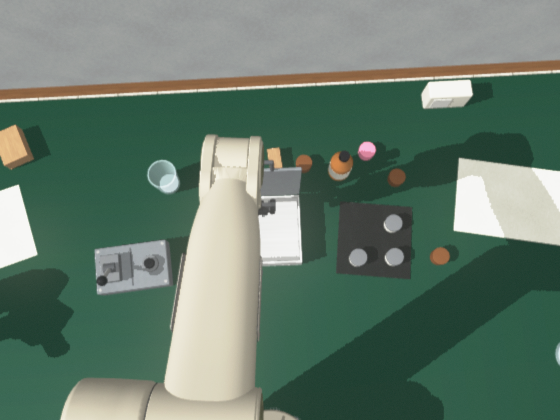

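Pot A has been released inside the box. Next is pot B at (0.571, -0.360).

Emit:
{"name": "step_arm", "arguments": {"series": [[[0,-6,0],0,45],[[-0.5,-12,0],0,45],[[-1,-18,0],0,45],[[-1.5,-24,0],0,45],[[-1.9,-30,0],0,45]]}}

```text
clock: 14.12
tcp_pos: [0.5726, -0.2791, 0.1438]
orientation: [0.008, 0.013, 1.0, -0.001]
wrist_force: [0.6, -0.1, 0.8]
finger_gap: 0.0704
```

Emit:
{"name": "step_arm", "arguments": {"series": [[[0,-6,-2],0,45],[[0,-8.5,-5],0,45],[[0,-8.5,-7],0,45],[[0,-8.5,-7],0,45]]}}

```text
clock: 14.62
tcp_pos: [0.5711, -0.3631, 0.0713]
orientation: [0.007, 0.013, 1.0, 0.0]
wrist_force: [0.1, 0.6, 0.9]
finger_gap: 0.0702
```

```bash
python3 st.py;python3 - <<'E'
from h import *
for n in('scene',):
    c=shot(n,n+'10')
a=load('scene10')['frame'][120:330,100:340,::-1]
cv2.imwrite('pics/v10.png',np.clip(cv2.resize(a,None,fx=2.5,fy=2.5)*1.5,0,255).astype(np.uint8))
E
```

```text
14.625 [ 0.5711 -0.3631  0.0713] jaw yaw 1.544 F [0.1 0.6 0.9] gap 0.0702 j [-0.69  0.58  0.06  1.04  0.01 -0.66]
```

View pics/v10.png

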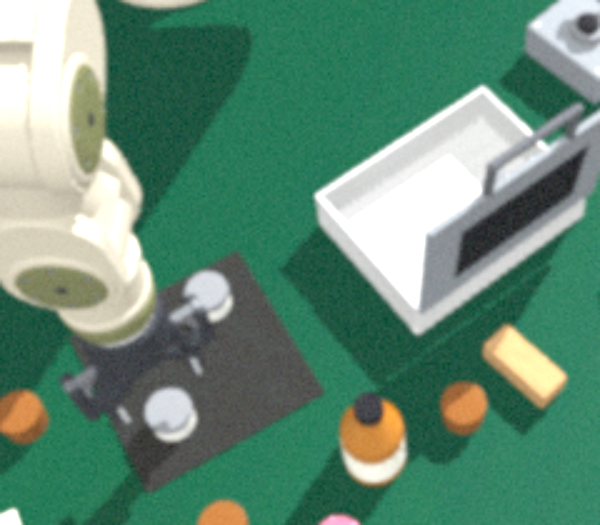

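Emit:
{"name": "step_arm", "arguments": {"series": [[[0,0.3,-3],0,45],[[0,0.3,-5],0,45],[[0,0.3,-5.7],0,45],[[0,0.3,-5.7],0,45]]}}

```text
clock: 15.18
tcp_pos: [0.5726, -0.36, 0.0168]
orientation: [0.008, 0.013, 1.0, -0.001]
wrist_force: [-0.5, -0.4, 1.5]
finger_gap: 0.0705
```

Emit:
{"name": "step_arm", "arguments": {"series": [[[0,0,0],0,255],[[0,0,0],0,255],[[0,0,0],0,255],[[0,0,0],0,255]]}}

```text
clock: 15.68
tcp_pos: [0.5739, -0.361, 0.019]
orientation: [0.009, 0.013, 1.0, -0.002]
wrist_force: [-0.1, 0.3, 5.6]
finger_gap: 0.0442
```

Emit:
{"name": "step_arm", "arguments": {"series": [[[0,0,4],0,255],[[0,0,8],0,255],[[0,2,12],0,255],[[0,8,12.5],0,255],[[0,14,12.5],0,255]]}}

```text
clock: 16.3
tcp_pos: [0.5744, -0.2204, 0.1455]
orientation: [0.011, 0.013, 1.0, -0.002]
wrist_force: [-0.4, 0.7, -0.7]
finger_gap: 0.0443
```

Emit:
{"name": "step_arm", "arguments": {"series": [[[0.5,6,0],0,255],[[1,12,0],0,255],[[1.3,17.5,0],0,255],[[1.3,17.6,-4],0,255],[[1.3,17.6,-6],0,255]]}}

```text
clock: 16.92
tcp_pos: [0.5864, -0.0428, 0.0842]
orientation: [0.01, 0.012, 1.0, -0.002]
wrist_force: [-0.0, -1.0, -1.1]
finger_gap: 0.0446
```

```bash
python3 st.py;python3 - <<'E'
from h import *
for n in('scene',):
    c=shot(n,n+'11')
a=load('scene11')['frame'][120:330,100:340,::-1]
cv2.imwrite('pics/v11.png',np.clip(cv2.resize(a,None,fx=2.5,fy=2.5)*1.5,0,255).astype(np.uint8))
E
```

```text
16.925 [ 0.5864 -0.0428  0.0842] jaw yaw 1.546 F [-0.  -1.  -1.1] gap 0.0446 j [-0.21  0.4  -0.19  0.95 -0.   -0.18]
```

View pics/v11.png

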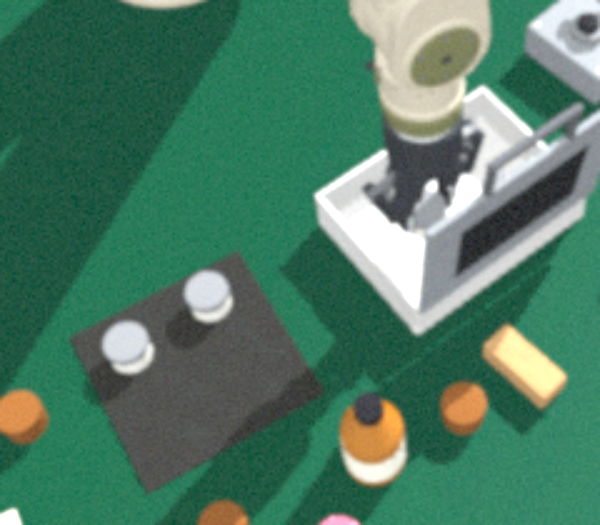

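Pot B is in the grip, inside the box near (440,205). I'll lower and release it, then go for pot C at (0.486, -0.260).

Emit:
{"name": "step_arm", "arguments": {"series": [[[0,-0.2,-3],0,255],[[0,-0.2,-5],0,255],[[0,-0.2,-6.3],0,255],[[0,-0.2,-6.3],0,255]]}}

```text
clock: 17.48
tcp_pos: [0.586, -0.0454, 0.0197]
orientation: [0.009, 0.013, 1.0, -0.002]
wrist_force: [0.5, 0.2, -0.2]
finger_gap: 0.0444
```

Emit:
{"name": "step_arm", "arguments": {"series": [[[0,0,0],0,70],[[0,0,0],0,60],[[0,0,4],0,60],[[0,0,9],0,60],[[0,-4,12],0,50]]}}

```text
clock: 18.1
tcp_pos: [0.587, -0.084, 0.1427]
orientation: [0.011, 0.011, 1.0, -0.002]
wrist_force: [-0.3, 0.3, -1.0]
finger_gap: 0.0687
```

Emit:
{"name": "step_arm", "arguments": {"series": [[[-3,-5,0],0,45],[[-6,-10,0],0,45],[[-10,-15,-1],0,45],[[-10,-17.7,-5],0,45],[[-10,-17.7,-7],0,45]]}}

```text
clock: 18.73
tcp_pos: [0.4858, -0.2633, 0.0715]
orientation: [0.011, 0.013, 1.0, -0.002]
wrist_force: [-0.4, 1.3, -0.3]
finger_gap: 0.0702
```

```bash
python3 st.py;python3 - <<'E'
from h import *
for n in('scene','top'):
    c=shot(n,n+'12')
a=load('scene12')['frame'][120:330,100:340,::-1]
cv2.imwrite('pics/v12.png',np.clip(cv2.resize(a,None,fx=2.5,fy=2.5)*1.5,0,255).astype(np.uint8))
a=load('top12')['frame'][150:290,180:430,::-1]
cv2.imwrite('pics/v12t.png',np.clip(cv2.resize(a,None,fx=2.5,fy=2.5)*1.,0,255).astype(np.uint8))
E
```

```text
18.725 [ 0.4858 -0.2633  0.0715] jaw yaw 1.545 F [-0.4  1.3 -0.3] gap 0.0702 j [-0.65  0.36 -0.31  0.89  0.01 -0.62]
```

View pics/v12.png

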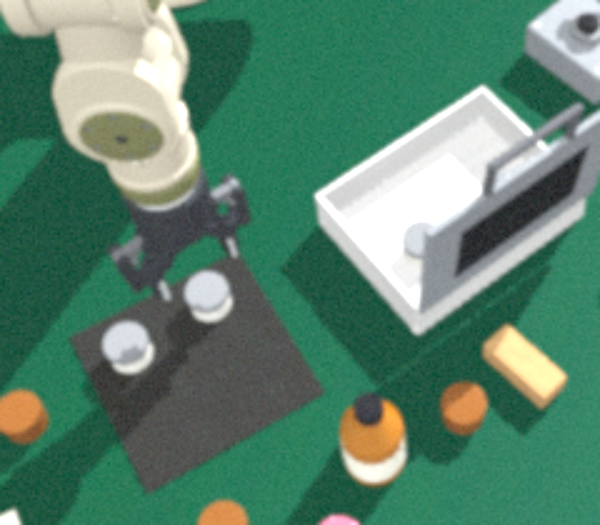

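View pics/v12t.png

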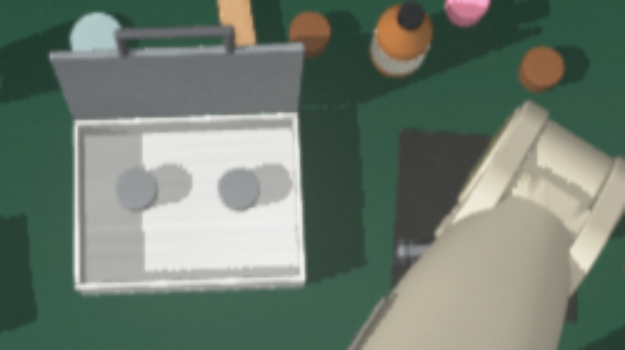

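```bash
python3 - <<'E'
from h import *
c=load('top12')
for u,v in((137,189),(240,188)): print(onz(c,180+u/2.5,150+v/2.5,.037))
for n,z,ps in(('inner rim',.06,((78,122),(296,117),(300,283),(80,290))),): print([onz(c,180+u/2.5,150+v/2.5,z).round(3) for u,v in ps])
E
```

```text
[0.58616349 0.06439492 0.037     ]
[ 0.581062   -0.04609373  0.037     ]
[array([0.658, 0.123, 0.06 ]), array([ 0.65, -0.11,  0.06]), array([ 0.473, -0.103,  0.06 ]), array([0.478, 0.126, 0.06 ])]
```

Emit:
{"name": "step_arm", "arguments": {"series": [[[0,0.3,-3],0,45],[[0,0.3,-4.5],0,45],[[0,0.3,-5.4],0,45],[[0,0.3,-5.4],0,45]]}}

```text
clock: 19.32
tcp_pos: [0.4851, -0.2574, 0.0166]
orientation: [0.009, 0.011, 1.0, -0.001]
wrist_force: [1.2, 0.3, -0.7]
finger_gap: 0.0703
```

Emit:
{"name": "step_arm", "arguments": {"series": [[[0,0,0],0,255],[[0,0,0],0,255],[[0,0,0],0,255],[[0,0,0],0,255]]}}

```text
clock: 19.82
tcp_pos: [0.486, -0.2582, 0.0179]
orientation: [0.01, 0.011, 1.0, -0.001]
wrist_force: [-0.7, 0.8, 5.3]
finger_gap: 0.0443
```

Emit:
{"name": "step_arm", "arguments": {"series": [[[0,0,4],0,255],[[0,0,8],0,255],[[0,2,12],0,255],[[1,8,12.5],0,255],[[2,14,12.5],0,255]]}}

```text
clock: 20.45
tcp_pos: [0.5068, -0.1175, 0.1442]
orientation: [0.011, 0.012, 1.0, -0.002]
wrist_force: [1.2, 0.7, -1.2]
finger_gap: 0.0446
```

Emit:
{"name": "step_arm", "arguments": {"series": [[[0.5,6,0],0,255],[[1,12,0],0,255],[[1.4,18,0],0,255],[[1.4,18.4,-3],0,255],[[1.4,18.4,-6],0,255]]}}

```text
clock: 21.08
tcp_pos: [0.521, 0.0681, 0.084]
orientation: [0.012, 0.011, 1.0, -0.002]
wrist_force: [0.6, 0.8, -0.9]
finger_gap: 0.0445
```

```bash
python3 st.py;python3 - <<'E'
from h import *
for n in('scene',):
    c=shot(n,n+'13')
a=load('scene13')['frame'][120:330,100:340,::-1]
cv2.imwrite('pics/v13.png',np.clip(cv2.resize(a,None,fx=2.5,fy=2.5)*1.5,0,255).astype(np.uint8))
E
```

```text
21.075 [0.521  0.0681 0.084 ] jaw yaw 1.549 F [ 0.6  0.8 -0.9] gap 0.0445 j [-0.02  0.29 -0.36  0.89 -0.    0.  ]
```

View pics/v13.png

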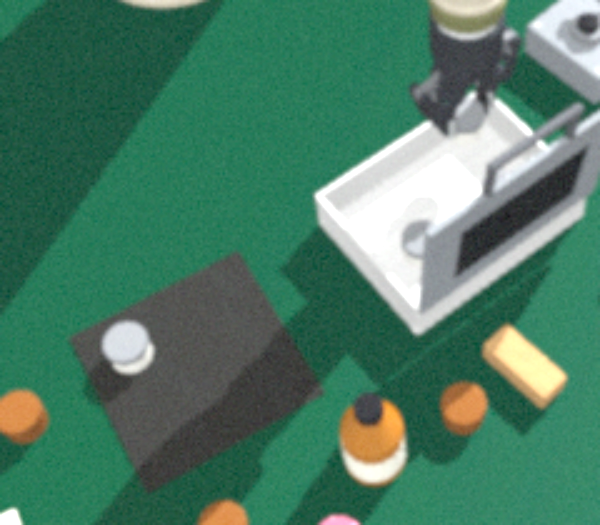

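Emit:
{"name": "step_arm", "arguments": {"series": [[[0,-0.1,-3],0,255],[[0,-0.1,-5],0,255],[[0,-0.1,-6.4],0,255],[[0,-0.1,-6.4],0,255]]}}

```text
clock: 21.62
tcp_pos: [0.5194, 0.0663, 0.0169]
orientation: [0.01, 0.012, 1.0, -0.002]
wrist_force: [1.5, -0.2, -0.6]
finger_gap: 0.0443
```

Emit:
{"name": "step_arm", "arguments": {"series": [[[0,0,0],0,70],[[0,0,0],0,60],[[0,0,4],0,60],[[0,0,9],0,60],[[0,-4,12],0,50]]}}

```text
clock: 22.25
tcp_pos: [0.5204, 0.0275, 0.1395]
orientation: [0.011, 0.01, 1.0, -0.001]
wrist_force: [1.0, -0.4, 0.3]
finger_gap: 0.0687
```

Emit:
{"name": "step_arm", "arguments": {"series": [[[-1,-6,0],0,45],[[-2,-12,0],0,45],[[-3,-18,0],0,45],[[-4,-24,0],0,45],[[-4,-30,0],0,45]]}}

```text
clock: 22.88
tcp_pos: [0.4794, -0.2743, 0.1399]
orientation: [0.011, 0.01, 1.0, -0.001]
wrist_force: [0.9, -0.5, 0.5]
finger_gap: 0.0707
```

```bash
python3 st.py;python3 - <<'E'
from h import *
for n in('scene','top'):
    c=shot(n,n+'14')
a=load('scene14')['frame'][120:330,100:340,::-1]
cv2.imwrite('pics/v14.png',np.clip(cv2.resize(a,None,fx=2.5,fy=2.5)*1.5,0,255).astype(np.uint8))
a=load('top14')['frame'][150:290,180:430,::-1]
cv2.imwrite('pics/v14t.png',np.clip(cv2.resize(a,None,fx=2.5,fy=2.5)*1.,0,255).astype(np.uint8))
E
python3 pots.py scene14
```

```text
22.875 [ 0.4794 -0.2743  0.1399] jaw yaw 1.551 F [ 0.9 -0.5  0.5] gap 0.0707 j [-0.67  0.3  -0.21  1.05  0.01 -0.65]
[140 248  22  22 374] [150.9 258.4] [ 0.4853 -0.3574  0.03  ]
```

View pics/v14.png

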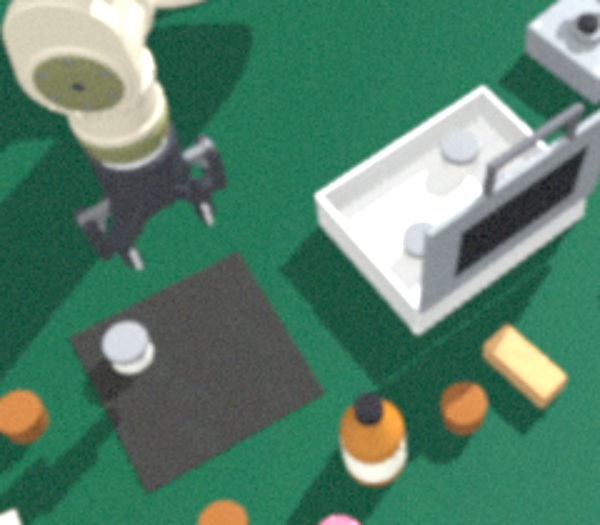

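View pics/v14t.png

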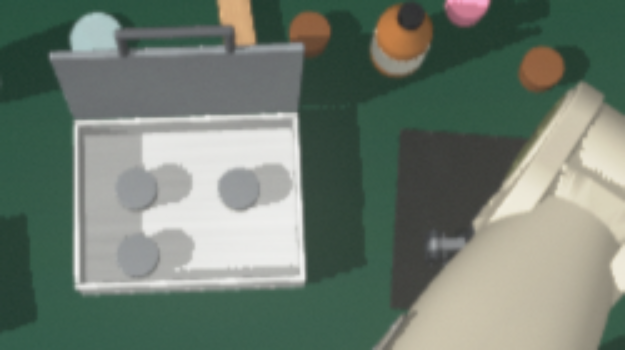

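Three pots stand in the box, at (137,189), (240,188) and (137,255) in the enlarged top view. Pot D is unmoved at about (0.482, -0.355).

Emit:
{"name": "step_arm", "arguments": {"series": [[[0.2,-5,-2],0,45],[[0.2,-8.1,-5],0,45],[[0.2,-8.1,-9],0,45],[[0.2,-8.1,-12.3],0,45],[[0.2,-8.1,-12.3],0,45]]}}

```text
clock: 23.6
tcp_pos: [0.4804, -0.3572, 0.014]
orientation: [0.01, 0.013, 1.0, -0.001]
wrist_force: [0.7, 0.2, -0.1]
finger_gap: 0.0708
```

Emit:
{"name": "step_arm", "arguments": {"series": [[[0,0,0],0,255],[[0,0,0],0,255],[[0,0,0],0,255],[[0,0,0],0,255]]}}

```text
clock: 24.1
tcp_pos: [0.4814, -0.3578, 0.0156]
orientation: [0.011, 0.013, 1.0, -0.002]
wrist_force: [-0.1, 1.6, 6.5]
finger_gap: 0.0446
```

Emit:
{"name": "step_arm", "arguments": {"series": [[[0,0,4],0,255],[[0,0,8],0,255],[[0,2,12],0,255],[[1,8,12.5],0,255],[[2,14,12.5],0,255]]}}

```text
clock: 24.72
tcp_pos: [0.5021, -0.2173, 0.142]
orientation: [0.012, 0.014, 1.0, -0.002]
wrist_force: [1.4, 0.2, -0.5]
finger_gap: 0.0444
```

Emit:
{"name": "step_arm", "arguments": {"series": [[[0.6,6,0],0,255],[[1.2,12,0],0,255],[[1.7,17.3,0],0,255],[[1.7,17.3,-4],0,255],[[1.7,17.3,-6],0,255]]}}

```text
clock: 25.35
tcp_pos: [0.5182, -0.0429, 0.0808]
orientation: [0.011, 0.013, 1.0, -0.002]
wrist_force: [-0.2, 0.7, -0.4]
finger_gap: 0.0447
```

```bash
python3 st.py;python3 - <<'E'
from h import *
for n in('scene',):
    c=shot(n,n+'15')
a=load('scene15')['frame'][120:330,100:340,::-1]
cv2.imwrite('pics/v15.png',np.clip(cv2.resize(a,None,fx=2.5,fy=2.5)*1.5,0,255).astype(np.uint8))
E
```

```text
25.35 [ 0.5182 -0.0429  0.0808] jaw yaw 1.545 F [-0.2  0.7 -0.4] gap 0.0447 j [-0.24  0.29 -0.38  0.88  0.   -0.21]
```

View pics/v15.png

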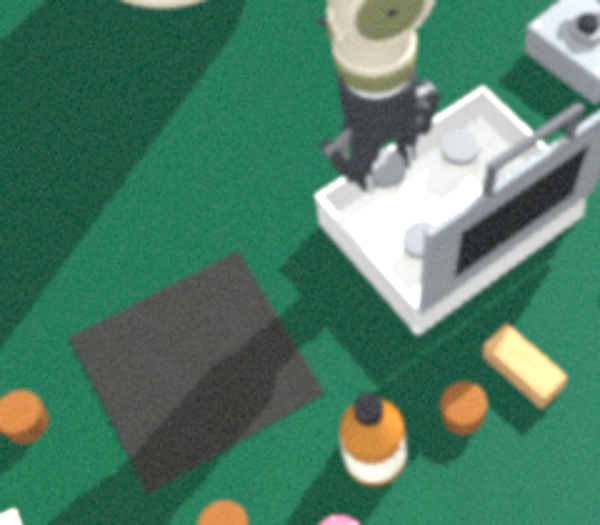

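Emit:
{"name": "step_arm", "arguments": {"series": [[[0,0,-3],0,255],[[0,0,-5],0,255],[[0,0,-6.3],0,255],[[0,0,-6.3],0,255]]}}

```text
clock: 25.9
tcp_pos: [0.5174, -0.0433, 0.0162]
orientation: [0.01, 0.013, 1.0, -0.002]
wrist_force: [0.2, 0.7, -1.0]
finger_gap: 0.0443
```

Emit:
{"name": "step_arm", "arguments": {"series": [[[0,0,0],0,70],[[0,0,0],0,60],[[0,0,4],0,60],[[0,0,10],0,60],[[0,-4,15],0,60]]}}

```text
clock: 26.52
tcp_pos: [0.5176, -0.0812, 0.1674]
orientation: [0.011, 0.011, 1.0, -0.002]
wrist_force: [0.8, -1.1, -0.3]
finger_gap: 0.0654
```

Emit:
{"name": "step_arm", "arguments": {"series": [[[0,-5,4],-0.18,100],[[0,-10,8],-0.36,120],[[0,-15,12],-0.54,150],[[0,-18,16],-0.72,150],[[0,-20,18],-0.9,150]]}}

```text
clock: 27.15
tcp_pos: [0.5177, -0.2834, 0.3502]
orientation: [0.011, 0.449, 0.894, -0.007]
wrist_force: [0.5, -0.2, -0.4]
finger_gap: 0.0348
```

```bash
python3 st.py;python3 - <<'E'
from h import *
for n in('scene','top'):
    c=shot(n,n+'16')
a=load('scene16')['frame'][120:330,100:340,::-1]
cv2.imwrite('pics/v16.png',np.clip(cv2.resize(a,None,fx=2.5,fy=2.5)*1.5,0,255).astype(np.uint8))
a=load('top16')['frame'][150:290,180:430,::-1]
cv2.imwrite('pics/v16t.png',np.clip(cv2.resize(a,None,fx=2.5,fy=2.5)*1.,0,255).astype(np.uint8))
E
```

```text
27.15 [ 0.5177 -0.2834  0.3502] jaw yaw 0.64 F [ 0.5 -0.2 -0.4] gap 0.0348 j [-0.63  0.33  0.35  1.57 -0.01  0.3 ]
```

View pics/v16.png

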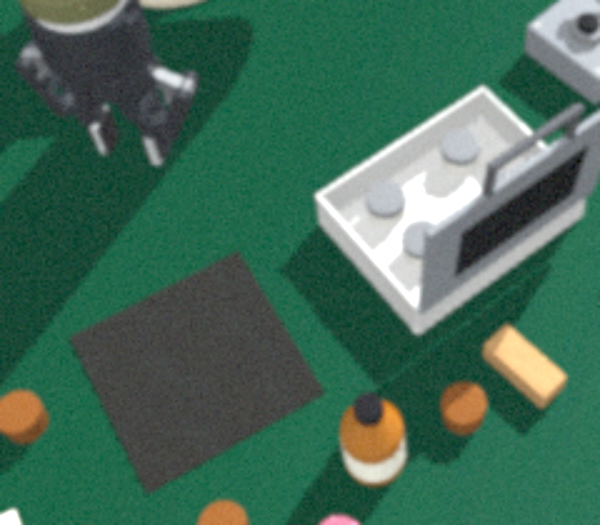

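View pics/v16t.png

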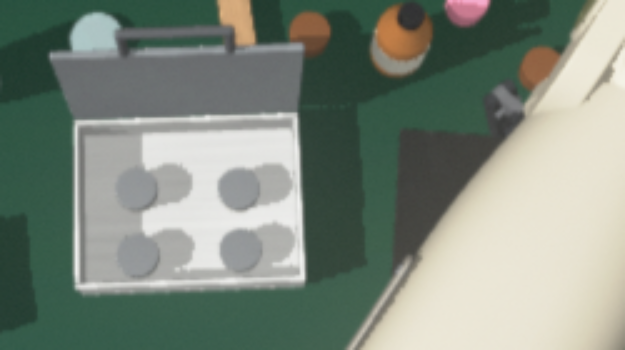

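All four pots stand in the box, the fourth at (241,250). Next I regrip the bar where I left it, at TCP (0.681, 0.007, 0.272).

Emit:
{"name": "step_arm", "arguments": {"series": [[[3,6,1],-0.18,150],[[6,12,1],-0.36,150],[[9,18,1],-0.54,150],[[12,24,1],-0.665,150],[[14.5,29,1],-0.665,150]]}}

```text
clock: 27.88
tcp_pos: [0.6531, -0.0112, 0.3586]
orientation: [0.008, 0.713, 0.701, -0.011]
wrist_force: [0.7, -1.2, -0.6]
finger_gap: 0.035
```

```bash
python3 st.py
```

```text
27.875 [ 0.6531 -0.0112  0.3586] jaw yaw -0.017 F [ 0.7 -1.2 -0.6] gap 0.035 j [-0.13  0.51  0.65  1.71 -0.03  1.46]
```

Emit:
{"name": "step_arm", "arguments": {"series": [[[2.8,1.8,0],0,150],[[2.8,1.8,0],0,150],[[2.8,1.8,-1.5],0,150],[[2.8,1.8,-1.5],0,150]]}}

```text
clock: 28.38
tcp_pos: [0.6797, 0.0067, 0.3422]
orientation: [0.006, 0.713, 0.701, -0.012]
wrist_force: [-0.1, 0.7, -0.5]
finger_gap: 0.035
```

```bash
python3 st.py;python3 - <<'E'
from h import *
for n in('scene','top'):
    c=shot(n,n+'17')
a=load('scene17')['frame'][60:260,170:370,::-1]
cv2.imwrite('pics/v17.png',np.clip(cv2.resize(a,None,fx=3,fy=3)*1.5,0,255).astype(np.uint8))
E
```

```text
28.375 [0.6797 0.0067 0.3422] jaw yaw -0.016 F [-0.1  0.7 -0.5] gap 0.035 j [-0.1   0.57  0.72  1.72 -0.03  1.49]
```

View pics/v17.png

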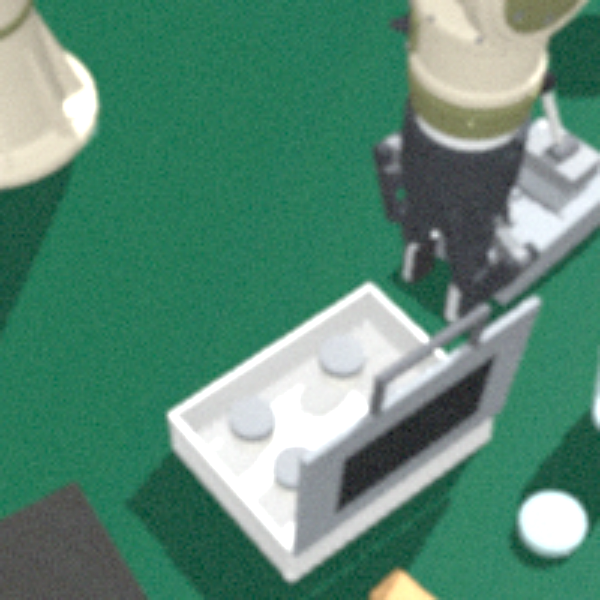

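Emit:
{"name": "step_arm", "arguments": {"series": [[[0.1,0,-3],0,150],[[0.1,0,-5],0,150],[[0.1,0,-6.9],0,150],[[0.1,0,-6.9],0,150]]}}

```text
clock: 28.98
tcp_pos: [0.6801, 0.006, 0.2742]
orientation: [0.007, 0.713, 0.701, -0.012]
wrist_force: [0.4, 0.0, -0.8]
finger_gap: 0.0351
```

Emit:
{"name": "step_arm", "arguments": {"series": [[[0,0,0],0,255],[[0,0,0],0,255],[[0,0,0],0,255],[[0,0,0],0,255]]}}

```text
clock: 29.48
tcp_pos: [0.6806, 0.0057, 0.2758]
orientation: [0.008, 0.713, 0.701, -0.011]
wrist_force: [-1.3, -1.3, 5.9]
finger_gap: 0.0079
```

```bash
python3 st.py;python3 - <<'E'
from h import *
for n in('scene','top'):
    c=shot(n,n+'18')
a=load('scene18')['frame'][60:260,170:370,::-1]
cv2.imwrite('pics/v18.png',np.clip(cv2.resize(a,None,fx=3,fy=3)*1.5,0,255).astype(np.uint8))
E
```

```text
29.475 [0.6806 0.0057 0.2758] jaw yaw -0.017 F [-1.3 -1.3  5.9] gap 0.0079 j [-0.1   0.54  0.5   1.53 -0.03  1.49]
```

View pics/v18.png

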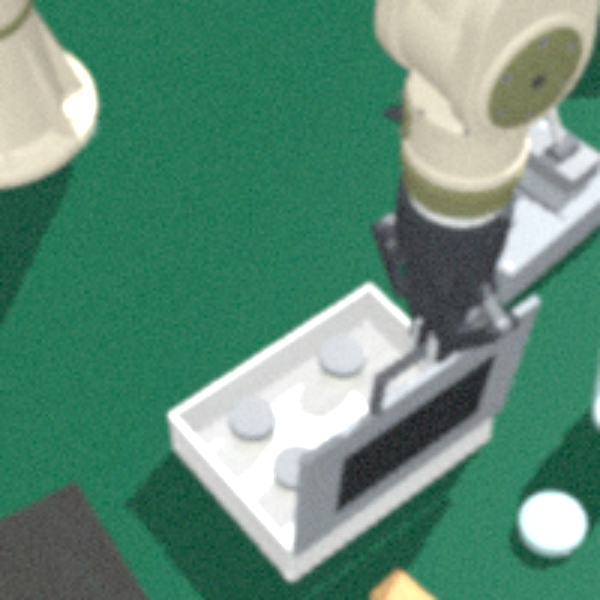

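Emit:
{"name": "step_arm", "arguments": {"series": [[[-3.4,0.1,0.1],0,255],[[-6.7,0.2,-0.3],0,255],[[-10.0,0.3,-1.3],0,255],[[-13.0,0.3,-2.7],0,255],[[-15.8,0.4,-4.5],0,255]]}}

```text
clock: 30.2
tcp_pos: [0.5229, 0.0092, 0.2324]
orientation: [0.01, 0.713, 0.701, -0.01]
wrist_force: [4.8, -2.9, -0.9]
finger_gap: 0.0084
```

```bash
python3 st.py;python3 - <<'E'
from h import *
for n in('scene',):
    c=shot(n,n+'19')
a=load('scene19')['frame'][60:260,170:370,::-1]
cv2.imwrite('pics/v19.png',np.clip(cv2.resize(a,None,fx=3,fy=3)*1.5,0,255).astype(np.uint8))
E
```

```text
30.2 [0.5229 0.0092 0.2324] jaw yaw -0.018 F [ 4.8 -2.9 -0.9] gap 0.0084 j [-0.12  0.21 -0.09  1.27 -0.03  1.47]
```

View pics/v19.png

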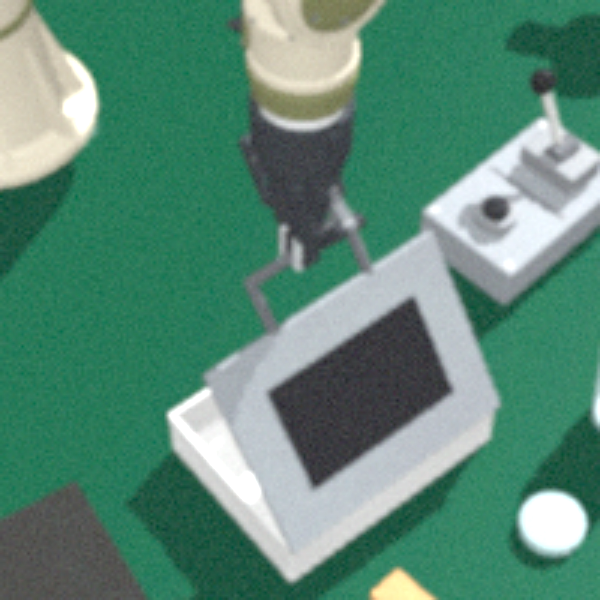

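Emit:
{"name": "step_arm", "arguments": {"series": [[[-2.5,0.1,-2.4],0,255],[[-4.7,0.1,-5.0],0,255],[[-5.9,0.2,-6.9],0,255],[[-6.9,0.2,-8.9],0,255],[[-7.7,0.2,-11.0],0,255]]}}

```text
clock: 30.88
tcp_pos: [0.4428, 0.011, 0.1194]
orientation: [0.009, 0.713, 0.701, -0.012]
wrist_force: [1.4, -1.3, 1.5]
finger_gap: 0.008
```

```bash
python3 st.py
```

```text
30.875 [0.4428 0.011  0.1194] jaw yaw -0.018 F [ 1.4 -1.3  1.5] gap 0.008 j [-0.14  0.13 -0.47  0.97 -0.03  1.45]
```

Emit:
{"name": "step_arm", "arguments": {"series": [[[-0.3,0,-1.1],0,255],[[-0.6,0,-2.2],0,255],[[-0.8,0,-3.3],0,255],[[-0.9,0,-4.3],0,255],[[-1.0,0,-5.3],0,255]]}}

```text
clock: 31.5
tcp_pos: [0.4335, 0.0111, 0.066]
orientation: [0.009, 0.713, 0.701, -0.011]
wrist_force: [2.7, 1.9, 1.8]
finger_gap: 0.0078
```

Emit:
{"name": "step_arm", "arguments": {"series": [[[0,0,-0.4],0,255],[[0,0,-0.8],0,255],[[0,0,-1.2],0,255],[[0,0,-1.4],0,255]]}}

```text
clock: 32.0
tcp_pos: [0.4334, 0.0109, 0.0563]
orientation: [0.01, 0.713, 0.701, -0.011]
wrist_force: [-19.0, 4.8, 64.7]
finger_gap: 0.0078
```

```bash
python3 st.py;python3 - <<'E'
from h import *
for n in('scene',):
    c=shot(n,n+'20')
a=load('scene20')['frame'][60:260,170:370,::-1]
cv2.imwrite('pics/v20.png',np.clip(cv2.resize(a,None,fx=3,fy=3)*1.5,0,255).astype(np.uint8))
E
```

```text
32.0 [0.4334 0.0109 0.0563] jaw yaw -0.017 F [-19.    4.8  64.7] gap 0.0078 j [-0.14  0.18 -0.59  0.8  -0.03  1.45]
```

View pics/v20.png

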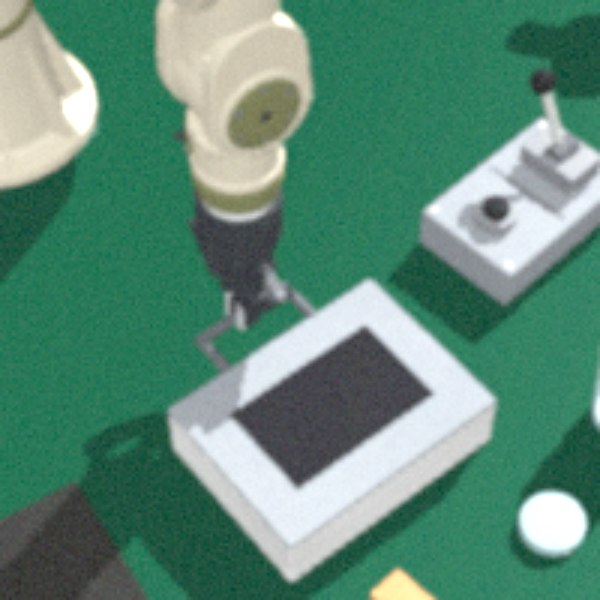

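Lid is shut; the press is harder than needed, so I'll ease off and release.

Emit:
{"name": "step_arm", "arguments": {"series": [[[0,0,0.2],0,255],[[0,0,0.2],0,255],[[0,0,0.2],0,160],[[0,0,0.2],0,155],[[0,0,0.2],0,155]]}}

```text
clock: 32.67
tcp_pos: [0.4329, 0.0109, 0.058]
orientation: [0.01, 0.713, 0.701, -0.012]
wrist_force: [-0.6, 0.4, 0.0]
finger_gap: 0.0332
```

Emit:
{"name": "step_arm", "arguments": {"series": [[[0,0,3],0,155],[[0,0,7],0,155],[[0,0,12],0,155],[[0,3,16],0.18,255],[[0,8,18],0.36,255]]}}

```text
clock: 33.3
tcp_pos: [0.4341, 0.0909, 0.2403]
orientation: [0.013, 0.575, 0.818, -0.009]
wrist_force: [0.5, 0.6, -0.6]
finger_gap: 0.0003
```

```bash
python3 st.py;python3 - <<'E'
from h import *
for n in('scene','top'):
    c=shot(n,n+'21')
a=load('scene21')['frame'][60:260,170:370,::-1]
cv2.imwrite('pics/v21.png',np.clip(cv2.resize(a,None,fx=3,fy=3)*1.5,0,255).astype(np.uint8))
d=cv2.absdiff(load('scene21')['frame'],load('scene0')['frame'])[60:260,170:370]
cv2.imwrite('pics/v21d.png',np.clip(cv2.resize(d,None,fx=3,fy=3)*3.,0,255).astype(np.uint8))
E
```

```text
33.3 [0.4341 0.0909 0.2403] jaw yaw 0.345 F [ 0.5  0.6 -0.6] gap 0.0003 j [ 0.05  0.05 -0.26  1.26 -0.03  1.27]
```

View pics/v21.png

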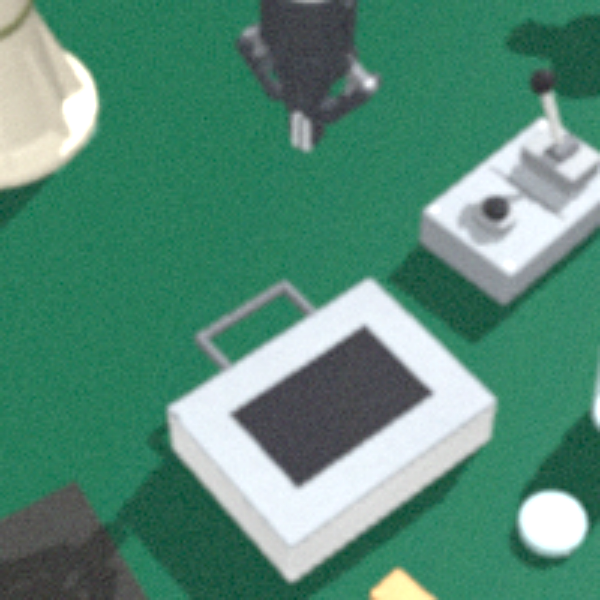

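View pics/v21d.png

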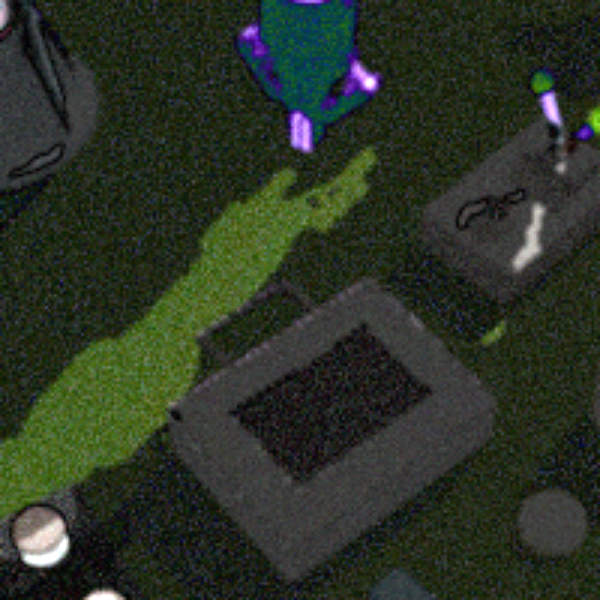

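The lid matches the starting picture exactly, so it's fully shut. Now the isolator, pushed from the robot side.

Emit:
{"name": "step_arm", "arguments": {"series": [[[-0.5,5,0],0.18,255],[[-1,10,0],0.36,255],[[-2,15,0],0.54,255],[[-3,20,0],0.72,255],[[-3.6,25,0],0.9,255]]}}

```text
clock: 34.02
tcp_pos: [0.3974, 0.3448, 0.2395]
orientation: [0.015, 0.158, 0.987, -0.002]
wrist_force: [1.1, -0.1, 0.6]
finger_gap: -0.0002
```

Emit:
{"name": "step_arm", "arguments": {"series": [[[0,4.3,0],0.18,255],[[0,4.3,0],0.36,255],[[0,4.3,0],0.4,255],[[0,4.3,-5],0.4,255],[[0,4.3,-6],0.4,255]]}}

```text
clock: 34.65
tcp_pos: [0.3954, 0.3856, 0.1756]
orientation: [0.012, -0.041, 0.999, -0.001]
wrist_force: [-0.9, -0.3, 0.3]
finger_gap: -0.0001
```

```bash
python3 st.py
```

```text
34.65 [0.3954 0.3856 0.1756] jaw yaw 1.653 F [-0.9 -0.3  0.3] gap -0.0001 j [ 0.64  0.28 -0.14  1.13 -0.02  0.55]
```

Emit:
{"name": "step_arm", "arguments": {"series": [[[0,0,-3],0,255],[[0,0,-4.6],0,255],[[0,0,-4.6],0,255]]}}

```text
clock: 35.02
tcp_pos: [0.3951, 0.385, 0.1289]
orientation: [0.011, -0.041, 0.999, -0.002]
wrist_force: [-0.7, 0.2, -0.8]
finger_gap: 0.0004
```

Emit:
{"name": "step_arm", "arguments": {"series": [[[2,0.1,0],0,255],[[4,0.2,0],0,255],[[6,0.3,0],0,255],[[8,0.4,0],0,255],[[9.5,0.4,0],0,255]]}}

```text
clock: 35.65
tcp_pos: [0.4914, 0.3895, 0.1303]
orientation: [0.012, -0.041, 0.999, -0.001]
wrist_force: [-0.9, -0.8, -0.7]
finger_gap: -0.0001
```

Emit:
{"name": "step_arm", "arguments": {"series": [[[0.6,0,0],0,255],[[1.2,0,0],0,255],[[1.2,0,0],0,255]]}}

```text
clock: 36.02
tcp_pos: [0.5011, 0.3893, 0.1304]
orientation: [0.01, -0.041, 0.999, -0.001]
wrist_force: [-5.9, -0.5, 3.2]
finger_gap: -0.0002
```

Emit:
{"name": "step_arm", "arguments": {"series": [[[0.4,0,0],0,255],[[0.4,0,0],0,255]]}}

```text
clock: 36.28
tcp_pos: [0.5013, 0.3892, 0.1304]
orientation: [0.006, -0.042, 0.999, -0.002]
wrist_force: [-11.1, -0.7, 4.1]
finger_gap: 0.0002
```

Emit:
{"name": "step_arm", "arguments": {"series": [[[-1.5,0,0],0,255],[[-1.5,0,5],0,255],[[-1.5,-2,10],0,255],[[-1,-7,10],0,255],[[-0.9,-10.2,10],0,255]]}}

```text
clock: 36.9
tcp_pos: [0.4924, 0.2862, 0.2318]
orientation: [0.008, -0.042, 0.999, -0.001]
wrist_force: [-0.3, -0.1, -0.9]
finger_gap: -0.0001
```

```bash
python3 st.py;python3 - <<'E'
from h import *
for n in('scene','top'):
    c=shot(n,n+'22')
a=load('scene22')['frame'][60:260,230:430,::-1]
cv2.imwrite('pics/v22.png',np.clip(cv2.resize(a,None,fx=3,fy=3)*1.5,0,255).astype(np.uint8))
c=load('scene22')
for n in('scene0','scene22'):
    im=load(n)['frame'][90:112,360:380].max(2); m=(im<40); ys,xs=np.nonzero(m); print(n,m.sum(),xs.mean()+360,ys.mean()+90)
E
```

```text
36.9 [0.4924 0.2862 0.2318] jaw yaw 1.655 F [-0.3 -0.1 -0.9] gap -0.0001 j [ 0.39  0.29  0.02  1.28 -0.01  0.31]
scene0 34 369.9117647058824 100.05882352941177
scene22 15 370.46666666666664 101.33333333333333
```

View pics/v22.png

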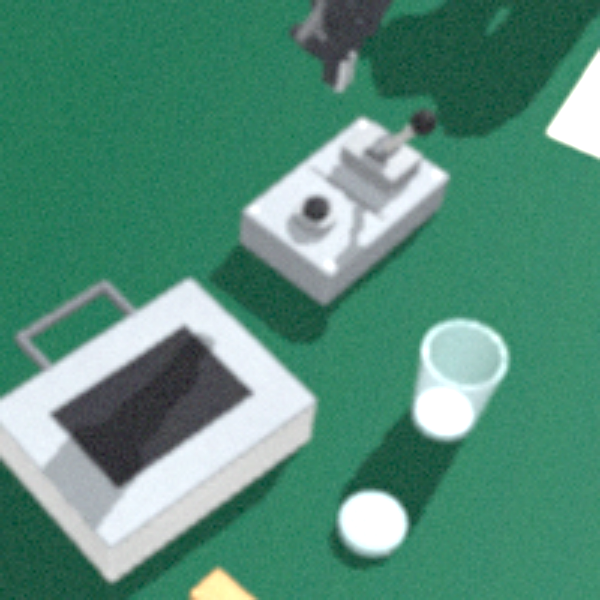

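The toggle is back at its on position (425,122), same as in the first picture. Now I press the button at about (0.494, 0.288).

Emit:
{"name": "step_arm", "arguments": {"series": [[[0.2,0.2,-5],0,255],[[0.2,0.2,-10],0,255],[[0.2,0.2,-14],0,255],[[0.2,0.2,-14.8],0,255],[[0.2,0.2,-14.8],0,255]]}}

```text
clock: 37.62
tcp_pos: [0.494, 0.2874, 0.0838]
orientation: [0.007, -0.041, 0.999, -0.002]
wrist_force: [0.2, 0.6, 0.2]
finger_gap: -0.0001
```

Emit:
{"name": "step_arm", "arguments": {"series": [[[0,0,-0.5],0,255],[[0,0,-1.0],0,255],[[0,0,-1.0],0,255]]}}

```text
clock: 38.0
tcp_pos: [0.4942, 0.2875, 0.0741]
orientation: [0.007, -0.041, 0.999, -0.002]
wrist_force: [0.3, 0.5, 0.0]
finger_gap: 0.0002
```

Emit:
{"name": "step_arm", "arguments": {"series": [[[0,0,-0.3],0,255],[[0,0,-0.6],0,255],[[0,0,-0.6],0,255]]}}

```text
clock: 38.38
tcp_pos: [0.4945, 0.2876, 0.0683]
orientation: [0.008, -0.041, 0.999, -0.002]
wrist_force: [-1.3, -0.6, 2.6]
finger_gap: 0.0001
```

Contact is at about z 0.070. I press on through the 6 mm of travel.

Emit:
{"name": "step_arm", "arguments": {"series": [[[0,0,-0.2],0,255],[[0,0,-0.5],0,255],[[0,0,-0.5],0,255]]}}

```text
clock: 38.75
tcp_pos: [0.4947, 0.2877, 0.0658]
orientation: [0.008, -0.041, 0.999, -0.001]
wrist_force: [-5.5, -3.0, 19.6]
finger_gap: -0.0
```

Emit:
{"name": "step_arm", "arguments": {"series": [[[0,0,-0.2],0,255],[[0,0,-0.4],0,255],[[0,0,-0.4],0,255]]}}

```text
clock: 39.12
tcp_pos: [0.4947, 0.2877, 0.0656]
orientation: [0.009, -0.041, 0.999, -0.001]
wrist_force: [-9.1, -4.1, 28.3]
finger_gap: 0.0001
```

Emit:
{"name": "step_arm", "arguments": {"series": [[[0,0,0.05],0,255],[[0,0,0.05],0,255]]}}

```text
clock: 39.38
tcp_pos: [0.4946, 0.2876, 0.0665]
orientation: [0.01, -0.041, 0.999, -0.001]
wrist_force: [-1.2, -0.3, 4.0]
finger_gap: 0.0003
```

Emit:
{"name": "step_arm", "arguments": {"series": [[[0,0,0.15],0,255],[[0,0,0.15],0,255]]}}

```text
clock: 39.62
tcp_pos: [0.4946, 0.2876, 0.0677]
orientation: [0.009, -0.041, 0.999, -0.001]
wrist_force: [-0.9, -1.0, 3.1]
finger_gap: 0.0003
```

Emit:
{"name": "step_arm", "arguments": {"series": [[[0,0,0.15],0,255],[[0,0,0.15],0,255]]}}

```text
clock: 39.88
tcp_pos: [0.4946, 0.2876, 0.0691]
orientation: [0.009, -0.041, 0.999, -0.001]
wrist_force: [0.1, -0.8, 2.3]
finger_gap: -0.0002
```

Emit:
{"name": "step_arm", "arguments": {"series": [[[0,0,0.15],0,255],[[0,0,0.15],0,255]]}}

```text
clock: 40.12
tcp_pos: [0.4946, 0.2876, 0.0705]
orientation: [0.009, -0.041, 0.999, -0.001]
wrist_force: [0.6, -0.8, 1.3]
finger_gap: 0.0
```

Emit:
{"name": "step_arm", "arguments": {"series": [[[0,0,0.15],0,255],[[0,0,0.15],0,255]]}}

```text
clock: 40.38
tcp_pos: [0.4946, 0.2876, 0.0721]
orientation: [0.009, -0.041, 0.999, -0.001]
wrist_force: [-0.1, -0.3, 0.9]
finger_gap: -0.0
```

The force falls linearly from 4 N at z 0.0665 to about 0 at 0.072, so the full 6 mm was travelled. Now I retreat and check.

Emit:
{"name": "step_arm", "arguments": {"series": [[[0,0,3],0,255],[[0,0,8],0,255],[[0,0,14],0,255],[[-4,2,18],0,255],[[-9,5,20],0,255]]}}

```text
clock: 41.0
tcp_pos: [0.4052, 0.3381, 0.2744]
orientation: [0.011, -0.04, 0.999, -0.0]
wrist_force: [0.5, -0.1, -0.2]
finger_gap: 0.0003
```

Emit:
{"name": "step_arm", "arguments": {"series": [[[-5,4,0],0,255],[[-8,8,0],0,255],[[-8,8,0],0,255],[[-8,8,0],0,255]]}}

```text
clock: 41.5
tcp_pos: [0.3251, 0.4179, 0.2741]
orientation: [0.011, -0.04, 0.999, -0.001]
wrist_force: [-0.2, 0.3, 0.2]
finger_gap: -0.0002
```

```bash
python3 st.py;python3 - <<'E'
from h import *
for n in('scene','top'):
    c=shot(n,n+'23')
    d=cv2.absdiff(c['frame'],load(n+'0')['frame']); cv2.imwrite(f'pics/d23{n}.png',np.clip(d*3.,0,255).astype(np.uint8)[:,:,::-1])
E
```

```text
41.5 [0.3251 0.4179 0.2741] jaw yaw 1.651 F [-0.2  0.3  0.2] gap -0.0002 j [ 0.77  0.2   0.01  1.36 -0.02  0.69]
```

View pics/scene23.png

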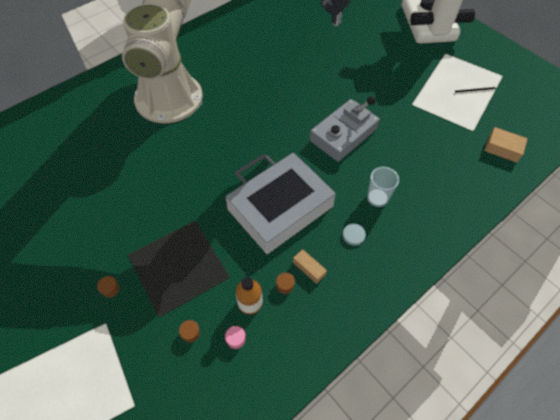

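View pics/d23top.png

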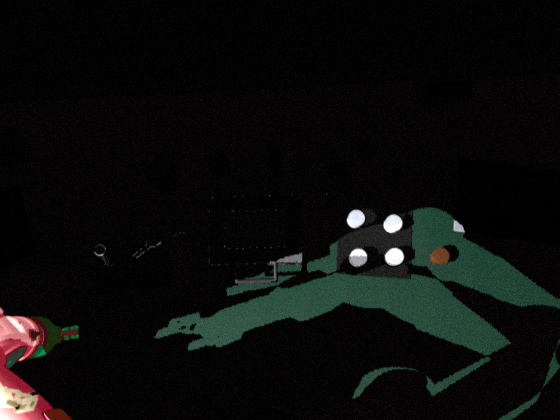

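View pics/d23scene.png

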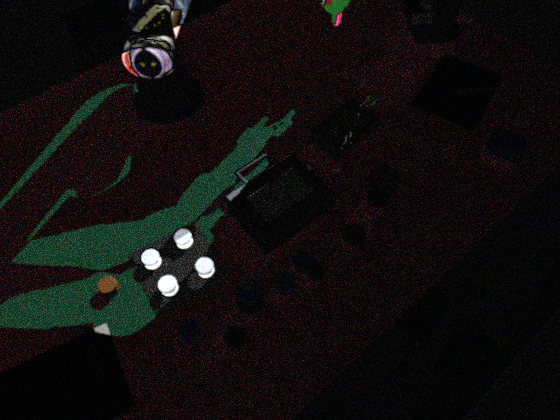

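```bash
python3 - <<'E'
from h import *
for n in('top0','top23'):
    im=load(n)['frame'][240:262,90:112].astype(float); m=np.clip(60-im[...,1],0,None)*(im[...,1]<35); ys,xs=np.mgrid[240:262,90:112]; print(n,(m*xs).sum()/m.sum(),(m*ys).sum()/m.sum())
    g=cv2.cvtColor(load(n)['frame'][225:300,215:300],cv2.COLOR_RGB2GRAY); print(g[50:64,40])
a=[cv2.resize(np.clip(load(n)['frame'][225:300,80:180,::-1]*1.5,0,255).astype(np.uint8),None,fx=4,fy=4) for n in('top0','top23')]
cv2.imwrite('pics/cmp.png',np.hstack(a))
E
```

```text
top0 nan nan
[69 69 69 66 76 88 94 85 74 69 69 70 69 69]
top23 nan nan
[68 55 47 48 60 68 68 62 51 48 48 47 49 48]<stdin>:3: RuntimeWarning: invalid value encountered in scalar divide
```

View pics/cmp.png

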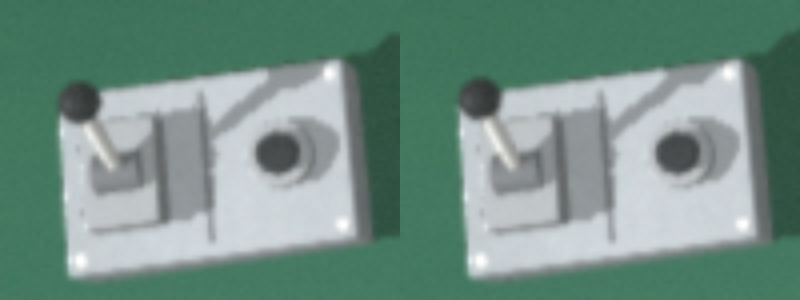

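The toggle is about 1 px further on than at the start, so it's at its stop. The button is up and the handle is at its starting height. Handing in.

```bash
python3 -c "
from workcell import env
print(env.hand_in())"
```

```text
the job is handed in; nothing more can be done
None
```

I ran all the steps in order and handed the job in at about 41.5 s on the clock. That was isolator off, lid open to about 1.65 rad, all four pots in the box, lid lowered slowly to shut, isolator on, and start button pressed and released. No verdict was reported.

**What the last checks showed:**
- **Pots:** the last picture with the lid open showed all four standing upright on the box floor. I could not see inside after closing the lid.
- **Lid:** it matches its position in the starting picture, to about 1 pixel (roughly 0.01 rad).
- **Isolator:** the ball met its stop with about 11 N and sits about 1 pixel further on than at the start.
- **Button:** the force fell from 4 N to about 0 over roughly 6 mm on the way up, so it went fully down. It looks released in the last picture.
- **Bench:** difference pictures against the start show the glassware and boxes unmoved, and the arm is clear of everything.

**What went less well:** I pressed the closed lid with about 65 N at the wrist through the fingers, more than it needed. That is below the 120 N wrist limit, and I eased off straight away. The button was also held at its stop with up to about 28 N.

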